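# Fetch the second V-block from behind the cans

### The job

The second V-block stands hemmed in at the back of the grey tote tray: take the spray can, the oil bottle and the tin that crowd it out of the tote and stand all three upright on the empty drip tray. Then set the V-block, groove up, on the middle of the bare end of the steel plate, about 12 cm from the clamped V-block, centre to centre, with the two grooves in one straight line, and after that put the spray can, the bottle and the tin back in the tote, each standing where it stood before. Do not knock the containers over, and leave the tube, the bracket and the wrench where they lie.

Things in the scene. Friction and masses are not known exactly. Their poses are not given: they have to be found in the camera images.
- tote: fixed open grey sheet-steel tote tray, 142 (x) x 204 (y) x 45 mm high, walls and floor 3 mm. Origin: centre of underside, z up. The V-block stands at the middle of its back (+x) side, x about +32 mm; the containers stand around it on its +y and -y sides (x 27, y +-62 mm) and its -x side (x -30, y 0), which is where varies. Gaps to the block are 5 to 15 mm, too narrow for fingers
- drip_tray: fixed empty shallow steel drip tray, 280 (its x) x 110 (its y) mm, rim 10 mm high, walls and floor 3 mm thick. Origin: centre of its underside; z up. Has room for the three containers in a row along its x, e.g. 85 mm apart. It lies on one side of the tote (left or right), the plate on the other
- plate: fixed dark steel set-up plate, 240 (x) x 110 (y) x 12 mm thick, with two rows of small holes. Origin: centre of underside, z up. A V-block like the loose one is clamped on its +x half (centre x +60 mm, y 0, groove along the plate's x), a toe clamp on each side. The -x half is bare: the second block belongs there at x -60 mm, y 0, on the top face, 12 mm above the origin
- v_block: loose bright steel V-block, 50 mm long (its x, along the groove) x 45 mm wide (y) x 40 mm high, about 0.6 kg. Origin: centre of underside, z up. 90 degree groove, 30 mm wide, 15 mm deep, along the top; clamp slots 4 mm deep in both long sides, 8 to 14 mm up. Grip it across its 45 mm width. It starts with its groove roughly along the tote's x
- spray_can: loose white aerosol can with steel rims and a grey cap: round body 53 mm diameter up to 118 mm height, narrower cap above (43 mm), 150 mm high in all, about 0.3 kg. Origin: centre of its underside; z up
- oil_bottle: loose white square oil bottle, body 50 x 50 mm (faces along its x and y axes) up to 112 mm height, then a black cap with a thin nozzle, tip at 142 mm, about 0.3 kg. Origin: centre of its underside; z up
- tin: loose bare-metal round tin, 60 mm diameter up to 112 mm height, black screw cap of 42 mm diameter on top, 126 mm high in all, about 0.4 kg. Origin: centre of its underside; z up
- tube: bystander, leave it: loose piece of round steel tube, 34 mm diameter, 220 mm long (along its y), lying on the bench beyond the tote. Origin: under its middle, at bench height
- bracket: bystander, leave it: small loose dark steel angle bracket, 25 x 90 x 30 mm high, lying beyond the tote. Origin: underside
- wrench: bystander, leave it: loose steel wrench, 200 mm long, lying beyond the tote. Origin: underside
Mind the look-alikes: they are no part of the job. Of the things like the v_block, leave any that is pink or purple; of the rest the smaller one is meant.

How it is judged:
By the outcome, as a careful person would: the job done as asked, in the order asked, and still so for the second after the job is handed in, with the robot touching nothing.
It also fails if it takes over 144 s, if anything falls off the work surface, if the arm or the gripper's body presses on something with over 40 N, if the wrist force passes 120 N, or if a joint passes its speed limit or range.

### The arm

A 6-joint arm with a two-finger parallel gripper is mounted at the origin on the work surface. World frame = base frame: x ahead of the robot, y to its left, z up, the work surface at z = 0. Lengths are in m, angles in rad, forces in N, time in s.
With the tool pointing down it reaches from about 0.425 to 0.95 m from the base axis. Payload 14.7 kg.
Tool frame: the origin (TCP) lies at the very end of the fingers, on their centre line; the grasp point (between the pads) lies 19 mm behind it (r.grip_depth is the distance from the TCP to the grasp point, in m); z points along the fingers, x is the direction in which the jaws open and shut, and the axes are right-handed (so a half turn about z gives the same grasp; the last joint's range is limited). The gripper opens to 85 mm and grips with 20 to 120 N. Pads are 22 mm wide; open, the fingers measure 114 mm over their backs; the gripper's body (76 mm by 85 mm) begins 54 mm behind the grasp point. The pads swing forward as they close: fully open they stand 13 mm farther back than shut.
Start: joints at [-1.353, 0.48, 1.596, -0, 1.065, -0.047], TCP at [0.17, -0.627, 0.231] pointing down, gripper open.
Joint ranges: [-2.75, 2.75], [-0.82, 2.05], [0.23, 2.67], [-1.56, 4.7], [0.09, 2.69], [-2.92, 2.92]. Speed limits (rad/s): [1.89, 1.89, 2.39, 3.01, 3.01, 3.01].

### API

Orientations are given as [roll, pitch, yaw] about the fixed x, y, z axes, in that order (R = Rz(yaw) Ry(pitch) Rx(roll)).
In Python, from workcell import r, camera gives the robot as it stands.
- The arm moves only by the shell command python3 -m handwheel 'ROWS' [FORCE]. ROWS is JSON, a list of rows, each an object of numbers: "tx", "ty", "tz": the shift along the tool's x, y, z scaled (see below); "wx", "wy", "wz": the turn, a rotation vector about the tool's x, y, z scaled (see below); "claw": the gripper command: -1 is fully open, 1 is shut, values between are in proportion. A call has exactly 10 rows; each row shifts and turns the commanded pose from where the row before left it, along the tool's axes as they then stand; what a row does not reach is not made up. The controller multiplies each number of a shift by 25 mm and each number of a turn by 90 degrees. A row lasts 1/12 s, in which the tool goes at most 41.7 mm and 7.16 degrees, less where a joint would pass 70% of its speed; a pose out of reach is approached as far as the arm can. A call with a number of a shift or a turn outside -1 to 1 is refused whole. A call with a gripper value outside its range is refused whole. The fingers move at their own pace and stop on an object; FORCE is the grip in N (left out, the last holds). Time passes only in rows, so rows that do not move let the fingers close, or fill a call up. It gives the time, the measured TCP pose, the force and the opening at its end, in the units of the state.
- r.sense(): the state, without advancing time (a new reading comes with each control period).
- camera(name): name is "side" or "top"; returns a dict with "color" (384x512x3 uint8, red, green, blue), "vertical_fov" (degrees; the focal length in pixels is half the picture's height over the tangent of half this angle, whatever the lens; pixels are square), "cx", "cy" (the principal point, pixels), "origin" and "orientation" of the camera in the world. Camera axes: x right, y down, z forward; pixel columns grow to the right and rows downward; lengths in m; the calibration is good to about 2 mm. A picture is of the moment at which its call begins. There is no depth.
- r.job_done(): hands the job in, once; it reports no verdict.
The state is a dict: "clock": time; "joint_pos": joint angles; "joint_vel": joint speeds; "joint_efforts": joint torques, N m; "position": TCP position; "orientation": TCP orientation; "force": force on the tool from outside, world axes, zero at the start; "torque": the same for the moment, N m; "opening": finger opening in m.
Only numpy, scipy, OpenCV 4.12 (cv2) and the standard library are available. Lean on these libraries where they do the work, as an engineer would, in place of code of your own. Each camera call takes 0.05 s, during which the arm holds its last target. There are 200 camera calls.

## Working session

There is one attempt and no reset: what is moved stays moved. The work goes in short steps, Python scripts to look and compute and a shell command to move; the robot and the scene stay as the last step left them, time stands still between calls to the robot, and variables do not carry over. Pictures are saved under pics/ and viewed, about 12 in all and at most 16, crops included, and the job is handed in when it is done.

```bash
mkdir -p pics; ls
python3 - <<'E'
from workcell import r,camera
import cv2
for n in("top","side"):
    c=camera(n); cv2.imwrite(f"pics/{n}0.png",cv2.resize(c["color"][:,:,::-1],(800,600),interpolation=cv2.INTER_CUBIC))
    print(n,{k:v for k,v in c.items() if k!="color"})
print(r.sense())
E
```

```text
pics
top {'vertical_fov': 53.939697586231674, 'cx': 265.5274501937041, 'cy': 190.0189087162377, 'origin': array([ 0.45292739, -0.01557749,  0.82751486]), 'orientation': array([-2.99262456,  0.01163202, -1.58073623])}
side {'vertical_fov': 53.37463939391292, 'cx': 254.1043119406782, 'cy': 182.25144495516136, 'origin': array([0.2722521 , 0.72803999, 0.48680265]), 'orientation': array([-2.10478508, -0.01336477, -2.72225792])}
{'clock': 0.1, 'joint_pos': array([-1.35259412e+00,  4.80766265e-01,  1.59683092e+00, -2.42999207e-05,
        1.06510621e+00, -4.66481610e-02]), 'joint_vel': array([ 0.00029378, -0.00054145, -0.00214471,  0.00089089, -0.0001561 ,
       -0.00097552]), 'joint_efforts': array([ 2.61665642e-03, -9.52253866e+01, -4.31038034e+01, -8.95484732e-05,
        5.43951988e-03,  2.87415071e-05]), 'position': array([ 0.17004626, -0.62696465,  0.23073095]), 'orientation': array([-3.14156208e+00,  1.11053242e-03, -1.30593416e+00]), 'force': array([-0.24297744, -0.674442  ,  0.18338398]), 'torque': array([ 0.02080609,  0.00476995, -0.05602384]), 'opening': 0.0853066020346172}
```

View pics/top0.png

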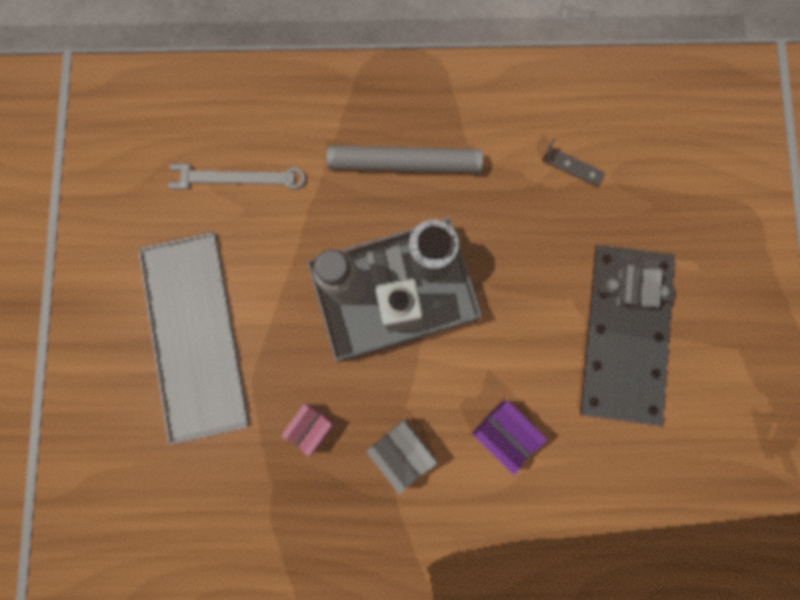

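View pics/side0.png

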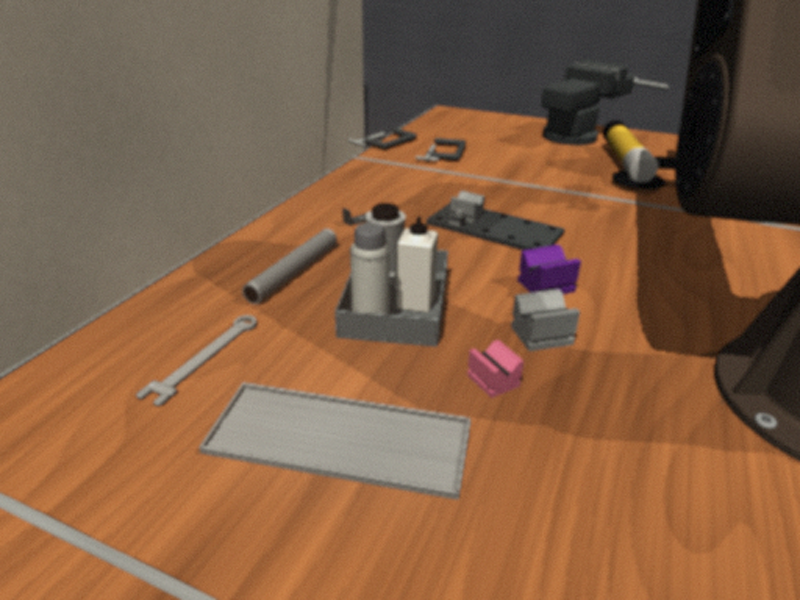

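Look-alikes (top picture): the grey block in the tote at (375,262), a larger grey block on the bench at (402,456), pink at (307,430) and purple at (510,436). The one in the tote fits: it isn't pink or purple, it's the smaller of the two grey ones, and it is hemmed in by the can at (333,268), tin at (433,243) and bottle at (399,300). I'll confirm this in a crop and make the corners readable.

```bash
cat > h.py <<'E'
import numpy as np, cv2
from scipy.spatial.transform import Rotation as R
from workcell import r,camera
def ray(c,u,v):
    f=192/np.tan(np.radians(c["vertical_fov"]/2))
    return R.from_euler("xyz",c["orientation"]).apply([(u-c["cx"])/f,(v-c["cy"])/f,1])
def world(c,u,v,z):
    d=ray(c,u,v); o=np.array(c["origin"]); return o+d*(z-o[2])/d[2]
def proj(c,P):
    f=192/np.tan(np.radians(c["vertical_fov"]/2))
    q=R.from_euler("xyz",c["orientation"]).inv().apply(np.atleast_2d(P)-c["origin"])
    return q[:,:2]/q[:,2:]*f+[c["cx"],c["cy"]]
def crop(c,u0,v0,u1,v1,s,name):
    cv2.imwrite(name,cv2.resize(c["color"][v0:v1,u0:u1,::-1],None,fx=s,fy=s,interpolation=cv2.INTER_CUBIC))
def go(x,y,z,yaw=None,s=None):
    "shift in tool axes /25mm, turn about tool z /90deg, from the measured pose"
    s=s or r.sense(); Q=R.from_euler("xyz",s["orientation"])
    d=Q.inv().apply(np.array([x,y,z])-s["position"])/.025
    w=(Q.inv()*R.from_euler("xyz",[np.pi,0,s["orientation"][2] if yaw is None else yaw])).as_rotvec()/(np.pi/2)
    print("shift",d.round(3),"turn",w.round(4),"at",s["position"].round(4),s["orientation"].round(4))
E
python3 - <<'E'
from h import *
c=camera("top")
crop(c,190,130,315,235,6,"pics/tote.png")
a=c["color"]
L=cv2.resize(a[140:290,80:165],None,fx=4,fy=4,interpolation=cv2.INTER_CUBIC)
P=cv2.resize(a[145:295,365:440],None,fx=4,fy=4,interpolation=cv2.INTER_CUBIC)
cv2.imwrite("pics/tp.png",np.hstack([L,P])[:,:,::-1])
E
```

```text
(no output)
```

View pics/tote.png

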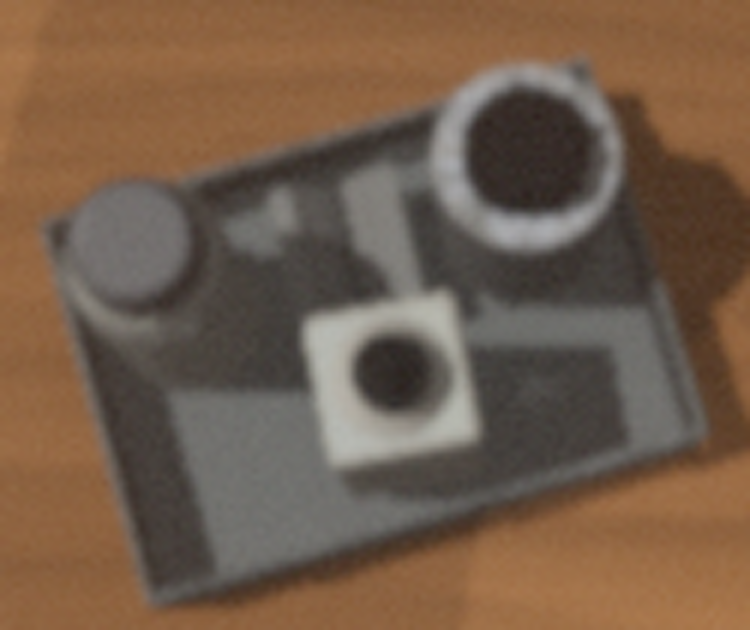

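View pics/tp.png

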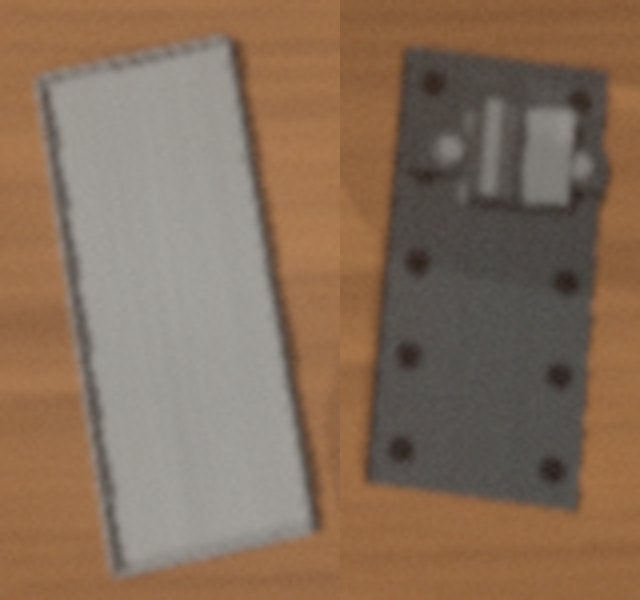

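The crop confirms the grey V-block in the tote: its two flats are at crop (265,220) and (370,215), with the groove between them. The can cap is at (132,243), the tin's shoulder ring at (527,157) and the bottle's top face at (393,379). Tray and plate corners are also readable, so I'll turn them all into poses.

```bash
cat > meas.py <<'E'
from h import *
def pts(c,L,s,u0,v0,z): return np.array([world(c,(u+.5)/s-.5+u0,(v+.5)/s-.5+v0,z) for u,v in L])
def rect(P,hx,hy):
    "corners given +x+y, +x-y, -x-y, -x+y: Kabsch fit"
    M=np.array([[hx,hy],[hx,-hy],[-hx,-hy],[-hx,hy]]); m=P[:,:2].mean(0); Q=P[:,:2]-m
    a=np.arctan2((M[:,0]*Q[:,1]-M[:,1]*Q[:,0]).sum(),(M*Q).sum())
    Rm=np.array([[np.cos(a),-np.sin(a)],[np.sin(a),np.cos(a)]])
    return m,a,np.abs(Q-M@Rm.T).max(),Rm
E
python3 - <<'E'
from meas import *
c=camera("top")
T=rect(pts(c,[(45,225),(585,62),(705,440),(152,602)],6,190,130,.045),.071,.102)
D=rect(pts(c,[(38,78),(228,40),(318,530),(115,576)],4,80,140,.010),.14,.055)
P=rect(pts(c,[(65,48),(267,73),(238,508),(30,482)],4,365,145,.012),.12,.055)
B=rect(pts(c,[(302,318),(458,290),(480,438),(332,468)],6,190,130,.115),.025,.025)
for n,q in zip("tote tray plate bottle".split(),(T,D,P,B)): print(n,q[0].round(4),"yaw",round(q[1],4),"err",q[2].round(4))
o={}
o["can"]=pts(c,[(132,243)],6,190,130,.153)[0]; o["tin"]=pts(c,[(527,157)],6,190,130,.115)[0]; o["tincap"]=pts(c,[(528,150)],6,190,130,.129)[0]
o["bottle"]=np.r_[B[0],0]
for k,v in o.items(): print(k,v.round(4),"in tote",((v[:2]-T[0])@T[3]).round(4))
print("clamped block expected top corners", [ (proj(c,np.r_[P[0]+P[3]@np.array([.06+i*.025,j*.0225]),.052])[0]-[365,145]).round(1)*4 for i,j in((1,1),(1,-1),(-1,-1),(-1,1))])
for xd in(-.085,0,.085): print("slot",xd,(D[0]+D[3]@np.array([xd,0])).round(4))
print("target",(P[0]+P[3]@np.array([-.06,0])).round(4), "block", (T[0]+T[3]@np.array([.032,0])).round(4))
E
```

```text
tote [0.5825 0.0215] yaw 0.2821 err 0.0023
tray [0.5252 0.3037] yaw 0.2107 err 0.0032
plate [ 0.5221 -0.3015] yaw -0.1361 err 0.002
bottle [0.5552 0.0116] yaw 0.172 err 0.0015
can [0.5922 0.0894 0.153 ] in tote [0.0282 0.0625]
tin [ 0.6267 -0.032   0.115 ] in tote [ 0.0275 -0.0637]
tincap [ 0.6256 -0.0321  0.129 ] in tote [ 0.0264 -0.0634]
bottle [0.5552 0.0116 0.    ] in tote [-0.029  -0.0019]
clamped block expected top corners [array([144.,  98.]), array([230.4, 108.8]), array([224. , 203.2]), array([136.8, 192.4])]
slot -0.085 [0.4421 0.2859]
slot 0 [0.5252 0.3037]
slot 0.085 [0.6083 0.3215]
target [ 0.4626 -0.2934] block [0.6133 0.0304]
```

Run:
```python
from h import *
go(.592,.0895,.231)
```

```text
shift [-2.3247e+01 -2.3791e+01  1.4000e-02] turn [-0.      0.0005 -0.    ] at [ 0.1701 -0.6271  0.2309] [-3.1416e+00  8.0000e-04 -1.3059e+00]
```

```bash
python3 -m handwheel '[{"tx":-0.95,"ty":-0.97,"claw":-1},{"tx":-0.95,"ty":-0.97,"claw":-1},{"tx":-0.95,"ty":-0.97,"claw":-1},{"tx":-0.95,"ty":-0.97,"claw":-1},{"tx":-0.95,"ty":-0.97,"claw":-1},{"tx":-0.95,"ty":-0.97,"claw":-1},{"tx":-0.95,"ty":-0.97,"claw":-1},{"tx":-0.95,"ty":-0.97,"claw":-1},{"tx":-0.95,"ty":-0.97,"claw":-1},{"tx":-0.95,"ty":-0.97,"claw":-1}]' 50
python3 -m handwheel '[{"tx":-0.95,"ty":-0.97,"claw":-1},{"tx":-0.95,"ty":-0.97,"claw":-1},{"tx":-0.95,"ty":-0.97,"claw":-1},{"tx":-0.95,"ty":-0.97,"claw":-1},{"tx":-0.95,"ty":-0.97,"claw":-1},{"tx":-0.95,"ty":-0.97,"claw":-1},{"tx":-0.95,"ty":-0.97,"claw":-1},{"tx":-0.95,"ty":-0.97,"claw":-1},{"tx":-0.95,"ty":-0.97,"claw":-1},{"tx":-0.95,"ty":-0.97,"claw":-1}]'
python3 -m handwheel '[{"tx":-0.85,"ty":-0.88,"claw":-1},{"tx":-0.85,"ty":-0.88,"claw":-1},{"tx":-0.85,"ty":-0.88,"claw":-1},{"tx":-0.85,"ty":-0.88,"claw":-1},{"tx":-0.85,"ty":-0.88,"claw":-1},{"claw":-1},{"claw":-1},{"claw":-1},{"claw":-1},{"claw":-1}]'
python3 - <<'E'
from h import *
go(.592,.0895,.085)
E
```

```text
shift [-23.243 -23.791   5.854] turn [-0.      0.0005 -0.    ] at [ 0.1701 -0.6271  0.2309] [-3.1416e+00  8.0000e-04 -1.3059e+00]$[0]: bad value
$[0]: bad value
$[0]: bad value
```

```bash
python3 -m handwheel --help | head -20; python3 -m handwheel '[{"tx":-0.95,"ty":-0.97,"tz":0,"wx":0,"wy":0,"wz":0,"claw":-1},{"tx":-0.95,"ty":-0.97,"tz":0,"wx":0,"wy":0,"wz":0,"claw":-1},{"tx":-0.95,"ty":-0.97,"tz":0,"wx":0,"wy":0,"wz":0,"claw":-1},{"tx":-0.95,"ty":-0.97,"tz":0,"wx":0,"wy":0,"wz":0,"claw":-1},{"tx":-0.95,"ty":-0.97,"tz":0,"wx":0,"wy":0,"wz":0,"claw":-1},{"tx":-0.95,"ty":-0.97,"tz":0,"wx":0,"wy":0,"wz":0,"claw":-1},{"tx":-0.95,"ty":-0.97,"tz":0,"wx":0,"wy":0,"wz":0,"claw":-1},{"tx":-0.95,"ty":-0.97,"tz":0,"wx":0,"wy":0,"wz":0,"claw":-1},{"tx":-0.95,"ty":-0.97,"tz":0,"wx":0,"wy":0,"wz":0,"claw":-1},{"tx":-0.95,"ty":-0.97,"tz":0,"wx":0,"wy":0,"wz":0,"claw":-1}]' 50
```

```text
clock: 1.03
position: [0.3425, -0.3332, 0.2314]
orientation: [-3.141, -0.0, -1.306]
force: [0.8, -0.3, 0.4]
opening: 0.0852invalid input: not JSON, or not a number
```

```bash
python3 -m handwheel '[{"tx":-0.95,"ty":-0.97,"tz":0,"wx":0,"wy":0,"wz":0,"claw":-1},{"tx":-0.95,"ty":-0.97,"tz":0,"wx":0,"wy":0,"wz":0,"claw":-1},{"tx":-0.95,"ty":-0.97,"tz":0,"wx":0,"wy":0,"wz":0,"claw":-1},{"tx":-0.95,"ty":-0.97,"tz":0,"wx":0,"wy":0,"wz":0,"claw":-1},{"tx":-0.95,"ty":-0.97,"tz":0,"wx":0,"wy":0,"wz":0,"claw":-1},{"tx":-0.95,"ty":-0.97,"tz":0,"wx":0,"wy":0,"wz":0,"claw":-1},{"tx":-0.95,"ty":-0.97,"tz":0,"wx":0,"wy":0,"wz":0,"claw":-1},{"tx":-0.95,"ty":-0.97,"tz":0,"wx":0,"wy":0,"wz":0,"claw":-1},{"tx":-0.95,"ty":-0.97,"tz":0,"wx":0,"wy":0,"wz":0,"claw":-1},{"tx":-0.95,"ty":-0.97,"tz":0,"wx":0,"wy":0,"wz":0,"claw":-1}]'
python3 -m handwheel '[{"tx":-0.85,"ty":-0.88,"tz":0,"wx":0,"wy":0,"wz":0,"claw":-1},{"tx":-0.85,"ty":-0.88,"tz":0,"wx":0,"wy":0,"wz":0,"claw":-1},{"tx":-0.85,"ty":-0.88,"tz":0,"wx":0,"wy":0,"wz":0,"claw":-1},{"tx":-0.85,"ty":-0.88,"tz":0,"wx":0,"wy":0,"wz":0,"claw":-1},{"tx":-0.85,"ty":-0.88,"tz":0,"wx":0,"wy":0,"wz":0,"claw":-1},{"tx":0,"ty":0,"tz":0,"wx":0,"wy":0,"wz":0,"claw":-1},{"tx":0,"ty":0,"tz":0,"wx":0,"wy":0,"wz":0,"claw":-1},{"tx":0,"ty":0,"tz":0,"wx":0,"wy":0,"wz":0,"claw":-1},{"tx":0,"ty":0,"tz":0,"wx":0,"wy":0,"wz":0,"claw":-1},{"tx":0,"ty":0,"tz":0,"wx":0,"wy":0,"wz":0,"claw":-1}]'
python3 - <<'E'
from h import *
go(.592,.0895,.085)
c=camera("side"); crop(c,170,60,370,210,4,"pics/s1.png")
E
```

```text
clock: 1.87
position: [0.5145, -0.0403, 0.2314]
orientation: [-3.141, -0.0, -1.306]
force: [0.6, -0.5, 0.2]
opening: 0.0856
clock: 2.7
position: [0.5918, 0.0885, 0.2314]
orientation: [3.141, -0.0, -1.307]
force: [-0.6, -0.9, 0.6]
opening: 0.0856
shift [-0.038 -0.018  5.855] turn [ 0.0002 -0.     -0.    ] at [0.5918 0.0885 0.2314] [ 3.1413 -0.     -1.307 ]
```

View pics/s1.png

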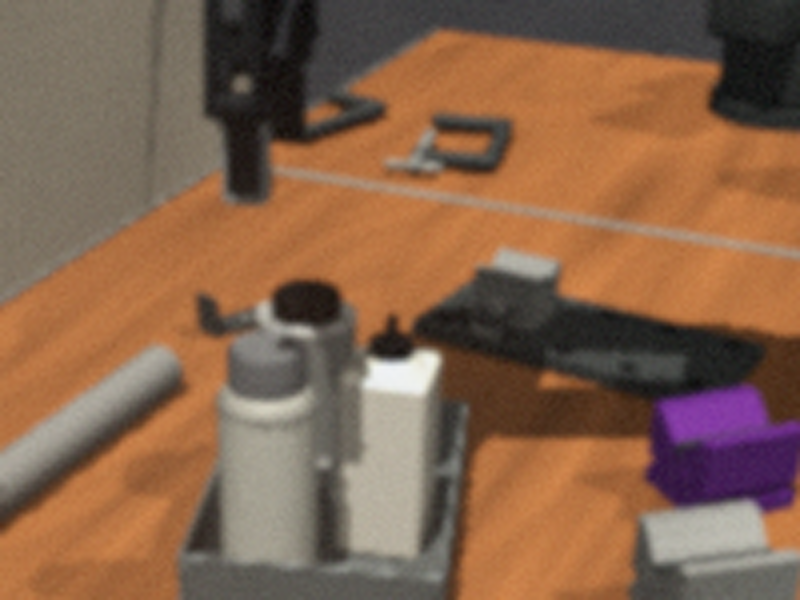

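The view shows the finger tip at crop (247,200), above the can's cap at (262,365), and nothing is in the way. Descending.

```bash
python3 -m handwheel '[{"tx":0,"ty":0,"tz":0.9,"wx":0,"wy":0,"wz":0,"claw":-1},{"tx":0,"ty":0,"tz":0.9,"wx":0,"wy":0,"wz":0,"claw":-1},{"tx":0,"ty":0,"tz":0.9,"wx":0,"wy":0,"wz":0,"claw":-1},{"tx":0,"ty":0,"tz":0.9,"wx":0,"wy":0,"wz":0,"claw":-1},{"tx":0,"ty":0,"tz":0.9,"wx":0,"wy":0,"wz":0,"claw":-1},{"tx":0,"ty":0,"tz":0.9,"wx":0,"wy":0,"wz":0,"claw":-1},{"tx":0,"ty":0,"tz":0.45,"wx":0,"wy":0,"wz":0,"claw":-1},{"tx":0,"ty":0,"tz":0,"wx":0,"wy":0,"wz":0,"claw":-1},{"tx":0,"ty":0,"tz":0,"wx":0,"wy":0,"wz":0,"claw":-1},{"tx":0,"ty":0,"tz":0,"wx":0,"wy":0,"wz":0,"claw":-1}]'
python3 -m handwheel '[{"tx":0,"ty":0,"tz":0,"wx":0,"wy":0,"wz":0,"claw":1},{"tx":0,"ty":0,"tz":0,"wx":0,"wy":0,"wz":0,"claw":1},{"tx":0,"ty":0,"tz":0,"wx":0,"wy":0,"wz":0,"claw":1},{"tx":0,"ty":0,"tz":0,"wx":0,"wy":0,"wz":0,"claw":1},{"tx":0,"ty":0,"tz":0,"wx":0,"wy":0,"wz":0,"claw":1},{"tx":0,"ty":0,"tz":0,"wx":0,"wy":0,"wz":0,"claw":1},{"tx":0,"ty":0,"tz":0,"wx":0,"wy":0,"wz":0,"claw":1},{"tx":0,"ty":0,"tz":0,"wx":0,"wy":0,"wz":0,"claw":1},{"tx":0,"ty":0,"tz":0,"wx":0,"wy":0,"wz":0,"claw":1},{"tx":0,"ty":0,"tz":0,"wx":0,"wy":0,"wz":0,"claw":1}]' 50
python3 - <<'E'
from h import *
s=r.sense(); print(s["force"].round(2),s["torque"].round(2),s["opening"],s["position"].round(4))
go(.6083,.3215,.165)
E
```

```text
clock: 3.58
position: [0.5931, 0.0892, 0.0863]
orientation: [-3.14, -0.0, -1.306]
force: [0.3, -0.2, 0.8]
opening: 0.085
clock: 4.42
position: [0.5929, 0.0895, 0.0862]
orientation: [-3.14, -0.0, -1.306]
force: [-1.6, 0.3, 9.3]
opening: 0.0518
[-1.6  0.3  9.3] [-0.12  0.29 -0.05] 0.051775703447728805 [0.5929 0.0895 0.0862]
shift [-8.794 -3.029 -3.15 ] turn [-0.001  -0.0001  0.    ] at [0.5929 0.0895 0.0862] [-3.140e+00 -2.000e-04 -1.306e+00]
```

Can gripped (opening 52 mm) at TCP (0.5929, 0.0895, 0.0862). Lifting it and carrying it to the far tray slot.

```bash
python3 -m handwheel '[{"tx":0,"ty":0,"tz":-0.5,"wx":0,"wy":0,"wz":0,"claw":1},{"tx":0,"ty":0,"tz":-0.9,"wx":0,"wy":0,"wz":0,"claw":1},{"tx":0,"ty":0,"tz":-0.9,"wx":0,"wy":0,"wz":0,"claw":1},{"tx":0,"ty":0,"tz":-0.9,"wx":0,"wy":0,"wz":0,"claw":1},{"tx":-0.4,"ty":-0.13,"tz":0,"wx":0,"wy":0,"wz":0,"claw":1},{"tx":-0.8,"ty":-0.27,"tz":0,"wx":0,"wy":0,"wz":0,"claw":1},{"tx":-0.9,"ty":-0.3,"tz":0,"wx":0,"wy":0,"wz":0,"claw":1},{"tx":-0.9,"ty":-0.3,"tz":0,"wx":0,"wy":0,"wz":0,"claw":1},{"tx":-0.9,"ty":-0.3,"tz":0,"wx":0,"wy":0,"wz":0,"claw":1},{"tx":-0.9,"ty":-0.3,"tz":0,"wx":0,"wy":0,"wz":0,"claw":1}]'
python3 -m handwheel '[{"tx":-0.9,"ty":-0.3,"tz":0,"wx":0,"wy":0,"wz":0,"claw":1},{"tx":-0.9,"ty":-0.3,"tz":0,"wx":0,"wy":0,"wz":0,"claw":1},{"tx":-0.9,"ty":-0.3,"tz":0,"wx":0,"wy":0,"wz":0,"claw":1},{"tx":-0.8,"ty":-0.27,"tz":0,"wx":0,"wy":0,"wz":0,"claw":1},{"tx":-0.4,"ty":-0.13,"tz":0,"wx":0,"wy":0,"wz":0,"claw":1},{"tx":0,"ty":0,"tz":0,"wx":0,"wy":0,"wz":0,"claw":1},{"tx":0,"ty":0,"tz":0,"wx":0,"wy":0,"wz":0,"claw":1},{"tx":0,"ty":0,"tz":0,"wx":0,"wy":0,"wz":0,"claw":1},{"tx":0,"ty":0,"tz":0,"wx":0,"wy":0,"wz":0,"claw":1},{"tx":0,"ty":0,"tz":0,"wx":0,"wy":0,"wz":0,"claw":1}]'
python3 - <<'E'
from h import *
s=r.sense(); print(s["force"].round(2),s["torque"].round(2),s["opening"])
go(.6083,.3215,.0867)
E
```

```text
clock: 5.25
position: [0.5989, 0.2172, 0.1648]
orientation: [3.141, 0.0, -1.306]
force: [0.3, 1.0, -3.1]
opening: 0.0517
clock: 6.08
position: [0.6054, 0.3173, 0.1651]
orientation: [3.141, -0.0, -1.307]
force: [-0.3, 0.4, -3.5]
opening: 0.0516
[-0.29  0.4  -3.53] [-0.07  0.02 -0.06] 0.05162195891102975
shift [-0.131 -0.157  3.137] turn [ 0.0001 -0.0001 -0.    ] at [0.6054 0.3173 0.1651] [ 3.1414e+00 -1.0000e-04 -1.3070e+00]
```

```bash
python3 -m handwheel '[{"tx":-0.13,"ty":-0.15,"tz":0.6,"wx":0,"wy":0,"wz":0,"claw":1},{"tx":0,"ty":0,"tz":0.9,"wx":0,"wy":0,"wz":0,"claw":1},{"tx":0,"ty":0,"tz":0.8,"wx":0,"wy":0,"wz":0,"claw":1},{"tx":0,"ty":0,"tz":0.5,"wx":0,"wy":0,"wz":0,"claw":1},{"tx":0,"ty":0,"tz":0.2,"wx":0,"wy":0,"wz":0,"claw":1},{"tx":0,"ty":0,"tz":0.1,"wx":0,"wy":0,"wz":0,"claw":1},{"tx":0,"ty":0,"tz":0.03,"wx":0,"wy":0,"wz":0,"claw":1},{"tx":0,"ty":0,"tz":0,"wx":0,"wy":0,"wz":0,"claw":1},{"tx":0,"ty":0,"tz":0,"wx":0,"wy":0,"wz":0,"claw":1},{"tx":0,"ty":0,"tz":0,"wx":0,"wy":0,"wz":0,"claw":1}]'
python3 -m handwheel '[{"tx":0,"ty":0,"tz":0,"wx":0,"wy":0,"wz":0,"claw":-1},{"tx":0,"ty":0,"tz":0,"wx":0,"wy":0,"wz":0,"claw":-1},{"tx":0,"ty":0,"tz":0,"wx":0,"wy":0,"wz":0,"claw":-1},{"tx":0,"ty":0,"tz":0,"wx":0,"wy":0,"wz":0,"claw":-1},{"tx":0,"ty":0,"tz":0,"wx":0,"wy":0,"wz":0,"claw":-1},{"tx":0,"ty":0,"tz":0,"wx":0,"wy":0,"wz":0,"claw":-1},{"tx":0,"ty":0,"tz":0,"wx":0,"wy":0,"wz":0,"claw":-1},{"tx":0,"ty":0,"tz":0,"wx":0,"wy":0,"wz":0,"claw":-1},{"tx":0,"ty":0,"tz":0,"wx":0,"wy":0,"wz":0,"claw":-1},{"tx":0,"ty":0,"tz":0,"wx":0,"wy":0,"wz":0,"claw":-1}]'
python3 - <<'E'
from h import *
go(.6083,.3215,.19)
s=r.sense(); s["position"][2]=.19
go(.5552,.0116,.19,-1.399,s)
E
```

```text
clock: 6.92
position: [0.6086, 0.3226, 0.0877]
orientation: [-3.14, 0.0, -1.306]
force: [-0.4, 0.4, -3.8]
opening: 0.0512
clock: 7.75
position: [0.6081, 0.3224, 0.0868]
orientation: [-3.142, 0.0, -1.306]
force: [0.3, -0.2, -0.2]
opening: 0.0855
shift [ 3.600e-02  2.000e-03 -4.129e+00] turn [-0.  0. -0.] at [0.6081 0.3224 0.0868] [-3.1416  0.     -1.306 ]
shift [11.444  5.296 -0.   ] turn [-0.      0.      0.0592] at [0.6081 0.3224 0.19  ] [-3.1416  0.     -1.306 ]
```

```bash
python3 -m handwheel '[{"tx":0,"ty":0,"tz":-0.6,"wx":0,"wy":0,"wz":0,"claw":-1},{"tx":0,"ty":0,"tz":-0.9,"wx":0,"wy":0,"wz":0,"claw":-1},{"tx":0,"ty":0,"tz":-0.9,"wx":0,"wy":0,"wz":0,"claw":-1},{"tx":0,"ty":0,"tz":-0.9,"wx":0,"wy":0,"wz":0,"claw":-1},{"tx":0,"ty":0,"tz":-0.9,"wx":0,"wy":0,"wz":0,"claw":-1},{"tx":0.95,"ty":0.44,"tz":0,"wx":0,"wy":0,"wz":0,"claw":-1},{"tx":0.95,"ty":0.44,"tz":0,"wx":0,"wy":0,"wz":0,"claw":-1},{"tx":0.95,"ty":0.44,"tz":0,"wx":0,"wy":0,"wz":0,"claw":-1},{"tx":0.95,"ty":0.44,"tz":0,"wx":0,"wy":0,"wz":0,"claw":-1},{"tx":0.95,"ty":0.44,"tz":0,"wx":0,"wy":0,"wz":0,"claw":-1}]'
python3 -m handwheel '[{"tx":0.95,"ty":0.44,"tz":0,"wx":0,"wy":0,"wz":0,"claw":-1},{"tx":0.95,"ty":0.44,"tz":0,"wx":0,"wy":0,"wz":0,"claw":-1},{"tx":0.95,"ty":0.44,"tz":0,"wx":0,"wy":0,"wz":0,"claw":-1},{"tx":0.95,"ty":0.44,"tz":0,"wx":0,"wy":0,"wz":0,"claw":-1},{"tx":0.95,"ty":0.44,"tz":0,"wx":0,"wy":0,"wz":0,"claw":-1},{"tx":0.95,"ty":0.44,"tz":0,"wx":0,"wy":0,"wz":0,"claw":-1},{"tx":0.95,"ty":0.44,"tz":0,"wx":0,"wy":0,"wz":0,"claw":-1},{"tx":0,"ty":0,"tz":0,"wx":0,"wy":0,"wz":0.059,"claw":-1},{"tx":0,"ty":0,"tz":0,"wx":0,"wy":0,"wz":0,"claw":-1},{"tx":0,"ty":0,"tz":0,"wx":0,"wy":0,"wz":0,"claw":-1}]'
python3 - <<'E'
from h import *
go(.5552,.0116,.080,-1.399)
E
```

```text
clock: 8.58
position: [0.5857, 0.1923, 0.1919]
orientation: [-3.141, 0.0, -1.306]
force: [0.6, 0.3, 0.0]
opening: 0.0853
clock: 9.42
position: [0.5554, 0.0127, 0.1919]
orientation: [-3.141, 0.0, -1.397]
force: [-0.5, 0.8, -0.9]
opening: 0.0849
shift [0.042 0.017 4.477] turn [-0.0002  0.      0.001 ] at [0.5554 0.0127 0.1919] [-3.1413e+00  1.0000e-04 -1.3974e+00]
```

```bash
python3 -m handwheel '[{"tx":0.04,"ty":0,"tz":0.9,"wx":0,"wy":0,"wz":0,"claw":-1},{"tx":0,"ty":0,"tz":0.9,"wx":0,"wy":0,"wz":0,"claw":-1},{"tx":0,"ty":0,"tz":0.9,"wx":0,"wy":0,"wz":0,"claw":-1},{"tx":0,"ty":0,"tz":0.9,"wx":0,"wy":0,"wz":0,"claw":-1},{"tx":0,"ty":0,"tz":0.6,"wx":0,"wy":0,"wz":0,"claw":-1},{"tx":0,"ty":0,"tz":0.27,"wx":0,"wy":0,"wz":0,"claw":-1},{"tx":0,"ty":0,"tz":0,"wx":0,"wy":0,"wz":0,"claw":-1},{"tx":0,"ty":0,"tz":0,"wx":0,"wy":0,"wz":0,"claw":-1},{"tx":0,"ty":0,"tz":0,"wx":0,"wy":0,"wz":0,"claw":-1},{"tx":0,"ty":0,"tz":0,"wx":0,"wy":0,"wz":0,"claw":-1}]'
python3 -m handwheel '[{"tx":0,"ty":0,"tz":0,"wx":0,"wy":0,"wz":0,"claw":1},{"tx":0,"ty":0,"tz":0,"wx":0,"wy":0,"wz":0,"claw":1},{"tx":0,"ty":0,"tz":0,"wx":0,"wy":0,"wz":0,"claw":1},{"tx":0,"ty":0,"tz":0,"wx":0,"wy":0,"wz":0,"claw":1},{"tx":0,"ty":0,"tz":0,"wx":0,"wy":0,"wz":0,"claw":1},{"tx":0,"ty":0,"tz":0,"wx":0,"wy":0,"wz":0,"claw":1},{"tx":0,"ty":0,"tz":0,"wx":0,"wy":0,"wz":0,"claw":1},{"tx":0,"ty":0,"tz":0,"wx":0,"wy":0,"wz":0,"claw":1},{"tx":0,"ty":0,"tz":0,"wx":0,"wy":0,"wz":0,"claw":1},{"tx":0,"ty":0,"tz":0,"wx":0,"wy":0,"wz":0,"claw":1}]' 50
python3 - <<'E'
from h import *
s=r.sense(); print(s["force"].round(2),s["torque"].round(2))
go(.4421,.2859,.160)
E
```

```text
clock: 10.25
position: [0.5562, 0.0119, 0.0811]
orientation: [-3.14, -0.0, -1.398]
force: [0.3, 0.6, 0.9]
opening: 0.0855
clock: 11.08
position: [0.5557, 0.0118, 0.0806]
orientation: [-3.141, -0.0, -1.399]
force: [-1.4, 0.3, 7.5]
opening: 0.0489
[-1.4   0.3   7.54] [0.08 0.24 0.05]
shift [-11.58    2.598  -3.178] turn [-0.0005 -0.0001  0.    ] at [0.5557 0.0118 0.0806] [-3.1409e+00 -1.0000e-04 -1.3987e+00]
```

```bash
python3 -m handwheel '[{"tx":0,"ty":0,"tz":-0.5,"wx":0,"wy":0,"wz":0,"claw":1},{"tx":0,"ty":0,"tz":-0.9,"wx":0,"wy":0,"wz":0,"claw":1},{"tx":0,"ty":0,"tz":-0.9,"wx":0,"wy":0,"wz":0,"claw":1},{"tx":0,"ty":0,"tz":-0.9,"wx":0,"wy":0,"wz":0,"claw":1},{"tx":-0.5,"ty":0.11,"tz":0,"wx":0,"wy":0,"wz":0,"claw":1},{"tx":-0.88,"ty":0.2,"tz":0,"wx":0,"wy":0,"wz":0,"claw":1},{"tx":-0.88,"ty":0.2,"tz":0,"wx":0,"wy":0,"wz":0,"claw":1},{"tx":-0.88,"ty":0.2,"tz":0,"wx":0,"wy":0,"wz":0,"claw":1},{"tx":-0.88,"ty":0.2,"tz":0,"wx":0,"wy":0,"wz":0,"claw":1},{"tx":-0.88,"ty":0.2,"tz":0,"wx":0,"wy":0,"wz":0,"claw":1}]'
python3 -m handwheel '[{"tx":-0.88,"ty":0.2,"tz":0,"wx":0,"wy":0,"wz":0,"claw":1},{"tx":-0.88,"ty":0.2,"tz":0,"wx":0,"wy":0,"wz":0,"claw":1},{"tx":-0.88,"ty":0.2,"tz":0,"wx":0,"wy":0,"wz":0,"claw":1},{"tx":-0.88,"ty":0.2,"tz":0,"wx":0,"wy":0,"wz":0,"claw":1},{"tx":-0.88,"ty":0.2,"tz":0,"wx":0,"wy":0,"wz":0,"claw":1},{"tx":-0.88,"ty":0.2,"tz":0,"wx":0,"wy":0,"wz":0,"claw":1},{"tx":-0.88,"ty":0.2,"tz":0,"wx":0,"wy":0,"wz":0,"claw":1},{"tx":-0.5,"ty":0.1,"tz":0,"wx":0,"wy":0,"wz":0,"claw":1},{"tx":0,"ty":0,"tz":0,"wx":0,"wy":0,"wz":0,"claw":1},{"tx":0,"ty":0,"tz":0,"wx":0,"wy":0,"wz":0,"claw":1}]'
python3 - <<'E'
from h import *
s=r.sense(); print(s["force"].round(2),s["torque"].round(2),s["opening"])
go(.4421,.2859,.0816)
E
```

```text
clock: 11.92
position: [0.5057, 0.1289, 0.1592]
orientation: [3.14, 0.0, -1.399]
force: [0.4, 0.0, -3.7]
opening: 0.0493
clock: 12.75
position: [0.4409, 0.2856, 0.1595]
orientation: [3.141, -0.0, -1.397]
force: [0.4, -0.5, -3.8]
opening: 0.0492
[ 0.37 -0.53 -3.84] [ 0.01  0.03 -0.01] 0.04918613797173682
shift [-0.005 -0.05   3.114] turn [ 0.0005 -0.0003 -0.    ] at [0.4409 0.2856 0.1595] [ 3.1408e+00 -4.0000e-04 -1.3970e+00]
```

```bash
python3 -m handwheel '[{"tx":0,"ty":0,"tz":0.6,"wx":0,"wy":0,"wz":0,"claw":1},{"tx":0,"ty":0,"tz":0.9,"wx":0,"wy":0,"wz":0,"claw":1},{"tx":0,"ty":0,"tz":0.8,"wx":0,"wy":0,"wz":0,"claw":1},{"tx":0,"ty":0,"tz":0.5,"wx":0,"wy":0,"wz":0,"claw":1},{"tx":0,"ty":0,"tz":0.2,"wx":0,"wy":0,"wz":0,"claw":1},{"tx":0,"ty":0,"tz":0.1,"wx":0,"wy":0,"wz":0,"claw":1},{"tx":0,"ty":0,"tz":0.03,"wx":0,"wy":0,"wz":0,"claw":1},{"tx":0,"ty":0,"tz":0,"wx":0,"wy":0,"wz":0,"claw":1},{"tx":0,"ty":0,"tz":0,"wx":0,"wy":0,"wz":0,"claw":1},{"tx":0,"ty":0,"tz":0,"wx":0,"wy":0,"wz":0,"claw":1}]'
python3 -m handwheel '[{"tx":0,"ty":0,"tz":0,"wx":0,"wy":0,"wz":0,"claw":-1},{"tx":0,"ty":0,"tz":0,"wx":0,"wy":0,"wz":0,"claw":-1},{"tx":0,"ty":0,"tz":0,"wx":0,"wy":0,"wz":0,"claw":-1},{"tx":0,"ty":0,"tz":0,"wx":0,"wy":0,"wz":0,"claw":-1},{"tx":0,"ty":0,"tz":0,"wx":0,"wy":0,"wz":0,"claw":-1},{"tx":0,"ty":0,"tz":0,"wx":0,"wy":0,"wz":0,"claw":-1},{"tx":0,"ty":0,"tz":0,"wx":0,"wy":0,"wz":0,"claw":-1},{"tx":0,"ty":0,"tz":0,"wx":0,"wy":0,"wz":0,"claw":-1},{"tx":0,"ty":0,"tz":0,"wx":0,"wy":0,"wz":0,"claw":-1},{"tx":0,"ty":0,"tz":0,"wx":0,"wy":0,"wz":0,"claw":-1}]'
python3 - <<'E'
from h import *
s=r.sense(); go(.626,-.032,s["position"][2],-1.30)
E
```

```text
clock: 13.58
position: [0.4421, 0.2855, 0.0825]
orientation: [-3.14, 0.0, -1.399]
force: [0.7, 0.6, -4.3]
opening: 0.0492
clock: 14.42
position: [0.4417, 0.2853, 0.0818]
orientation: [3.142, -0.0, -1.399]
force: [-0.1, 1.0, 0.1]
opening: 0.0854
shift [13.768 -5.091 -0.   ] turn [ 0.      0.     -0.0628] at [0.4417 0.2853 0.0818] [ 3.1416 -0.     -1.3987]
```

```bash
python3 -m handwheel '[{"tx":0,"ty":0,"tz":-0.6,"wx":0,"wy":0,"wz":0,"claw":-1},{"tx":0,"ty":0,"tz":-0.9,"wx":0,"wy":0,"wz":0,"claw":-1},{"tx":0,"ty":0,"tz":-0.9,"wx":0,"wy":0,"wz":0,"claw":-1},{"tx":0,"ty":0,"tz":-0.9,"wx":0,"wy":0,"wz":0,"claw":-1},{"tx":0,"ty":0,"tz":-0.9,"wx":0,"wy":0,"wz":0,"claw":-1},{"tx":0.92,"ty":-0.34,"tz":0,"wx":0,"wy":0,"wz":0,"claw":-1},{"tx":0.92,"ty":-0.34,"tz":0,"wx":0,"wy":0,"wz":0,"claw":-1},{"tx":0.92,"ty":-0.34,"tz":0,"wx":0,"wy":0,"wz":0,"claw":-1},{"tx":0.92,"ty":-0.34,"tz":0,"wx":0,"wy":0,"wz":0,"claw":-1},{"tx":0.92,"ty":-0.34,"tz":0,"wx":0,"wy":0,"wz":0,"claw":-1}]'
python3 -m handwheel '[{"tx":0.92,"ty":-0.34,"tz":0,"wx":0,"wy":0,"wz":0,"claw":-1},{"tx":0.92,"ty":-0.34,"tz":0,"wx":0,"wy":0,"wz":0,"claw":-1},{"tx":0.92,"ty":-0.34,"tz":0,"wx":0,"wy":0,"wz":0,"claw":-1},{"tx":0.92,"ty":-0.34,"tz":0,"wx":0,"wy":0,"wz":0,"claw":-1},{"tx":0.92,"ty":-0.34,"tz":0,"wx":0,"wy":0,"wz":0,"claw":-1},{"tx":0.92,"ty":-0.34,"tz":0,"wx":0,"wy":0,"wz":0,"claw":-1},{"tx":0.92,"ty":-0.34,"tz":0,"wx":0,"wy":0,"wz":0,"claw":-1},{"tx":0.92,"ty":-0.34,"tz":0,"wx":0,"wy":0,"wz":0,"claw":-1},{"tx":0.92,"ty":-0.34,"tz":0,"wx":0,"wy":0,"wz":0,"claw":-1},{"tx":0.9,"ty":-0.34,"tz":0,"wx":0,"wy":0,"wz":0,"claw":-1}]'
python3 -m handwheel '[{"tx":0,"ty":0,"tz":0,"wx":0,"wy":0,"wz":-0.063,"claw":-1},{"tx":0,"ty":0,"tz":0,"wx":0,"wy":0,"wz":0,"claw":-1},{"tx":0,"ty":0,"tz":0,"wx":0,"wy":0,"wz":0,"claw":-1},{"tx":0,"ty":0,"tz":0,"wx":0,"wy":0,"wz":0,"claw":-1},{"tx":0,"ty":0,"tz":0,"wx":0,"wy":0,"wz":0,"claw":-1},{"tx":0,"ty":0,"tz":0,"wx":0,"wy":0,"wz":0,"claw":-1},{"tx":0,"ty":0,"tz":0,"wx":0,"wy":0,"wz":0,"claw":-1},{"tx":0,"ty":0,"tz":0,"wx":0,"wy":0,"wz":0,"claw":-1},{"tx":0,"ty":0,"tz":0,"wx":0,"wy":0,"wz":0,"claw":-1},{"tx":0,"ty":0,"tz":0,"wx":0,"wy":0,"wz":0,"claw":-1}]'
python3 - <<'E'
from h import *
go(.626,-.032,.077,-1.3)
E
```

```text
clock: 15.25
position: [0.5036, 0.1783, 0.1869]
orientation: [-3.141, 0.0, -1.398]
force: [0.2, -0.3, 0.0]
opening: 0.0849
clock: 16.08
position: [0.6267, -0.0334, 0.1867]
orientation: [3.141, 0.0, -1.399]
force: [1.2, -0.9, -0.4]
opening: 0.085
clock: 16.92
position: [0.6263, -0.0321, 0.1868]
orientation: [-3.142, -0.0, -1.3]
force: [0.3, -0.3, -0.2]
opening: 0.085
shift [-0.008  0.009  4.394] turn [-0.     -0.      0.0001] at [ 0.6263 -0.0321  0.1868] [-3.1416 -0.     -1.2998]
```

```bash
python3 -m handwheel '[{"tx":0,"ty":0,"tz":0.9,"wx":0,"wy":0,"wz":0,"claw":-1},{"tx":0,"ty":0,"tz":0.9,"wx":0,"wy":0,"wz":0,"claw":-1},{"tx":0,"ty":0,"tz":0.9,"wx":0,"wy":0,"wz":0,"claw":-1},{"tx":0,"ty":0,"tz":0.9,"wx":0,"wy":0,"wz":0,"claw":-1},{"tx":0,"ty":0,"tz":0.6,"wx":0,"wy":0,"wz":0,"claw":-1},{"tx":0,"ty":0,"tz":0.2,"wx":0,"wy":0,"wz":0,"claw":-1},{"tx":0,"ty":0,"tz":0,"wx":0,"wy":0,"wz":0,"claw":-1},{"tx":0,"ty":0,"tz":0,"wx":0,"wy":0,"wz":0,"claw":-1},{"tx":0,"ty":0,"tz":0,"wx":0,"wy":0,"wz":0,"claw":-1},{"tx":0,"ty":0,"tz":0,"wx":0,"wy":0,"wz":0,"claw":-1}]'
python3 -m handwheel '[{"tx":0,"ty":0,"tz":0,"wx":0,"wy":0,"wz":0,"claw":1},{"tx":0,"ty":0,"tz":0,"wx":0,"wy":0,"wz":0,"claw":1},{"tx":0,"ty":0,"tz":0,"wx":0,"wy":0,"wz":0,"claw":1},{"tx":0,"ty":0,"tz":0,"wx":0,"wy":0,"wz":0,"claw":1},{"tx":0,"ty":0,"tz":0,"wx":0,"wy":0,"wz":0,"claw":1},{"tx":0,"ty":0,"tz":0,"wx":0,"wy":0,"wz":0,"claw":1},{"tx":0,"ty":0,"tz":0,"wx":0,"wy":0,"wz":0,"claw":1},{"tx":0,"ty":0,"tz":0,"wx":0,"wy":0,"wz":0,"claw":1},{"tx":0,"ty":0,"tz":0,"wx":0,"wy":0,"wz":0,"claw":1},{"tx":0,"ty":0,"tz":0,"wx":0,"wy":0,"wz":0,"claw":1}]' 50
python3 - <<'E'
from h import *
s=r.sense(); print(s["force"].round(2),s["torque"].round(2))
go(.5252,.3037,.157)
E
```

```text
clock: 17.75
position: [0.6271, -0.0323, 0.078]
orientation: [-3.14, -0.001, -1.3]
force: [-0.6, 0.3, -0.6]
opening: 0.0853
clock: 18.58
position: [0.6267, -0.0321, 0.0776]
orientation: [-3.141, -0.0, -1.3]
force: [-1.7, 1.2, 8.5]
opening: 0.059
[-1.72  1.24  8.54] [0.13 0.25 0.01]
shift [-14.029   0.312  -3.18 ] turn [-0.0006 -0.0001  0.    ] at [ 0.6267 -0.0321  0.0776] [-3.1406e+00 -2.0000e-04 -1.2998e+00]
```

```bash
python3 -m handwheel '[{"tx":0,"ty":0,"tz":-0.5,"wx":0,"wy":0,"wz":0,"claw":1},{"tx":0,"ty":0,"tz":-0.9,"wx":0,"wy":0,"wz":0,"claw":1},{"tx":0,"ty":0,"tz":-0.9,"wx":0,"wy":0,"wz":0,"claw":1},{"tx":0,"ty":0,"tz":-0.9,"wx":0,"wy":0,"wz":0,"claw":1},{"tx":-0.5,"ty":0.02,"tz":0,"wx":0,"wy":0,"wz":0,"claw":1},{"tx":-0.87,"ty":0.02,"tz":0,"wx":0,"wy":0,"wz":0,"claw":1},{"tx":-0.87,"ty":0.02,"tz":0,"wx":0,"wy":0,"wz":0,"claw":1},{"tx":-0.87,"ty":0.02,"tz":0,"wx":0,"wy":0,"wz":0,"claw":1},{"tx":-0.87,"ty":0.02,"tz":0,"wx":0,"wy":0,"wz":0,"claw":1},{"tx":-0.87,"ty":0.02,"tz":0,"wx":0,"wy":0,"wz":0,"claw":1}]'
python3 -m handwheel '[{"tx":-0.87,"ty":0.02,"tz":0,"wx":0,"wy":0,"wz":0,"claw":1},{"tx":-0.87,"ty":0.02,"tz":0,"wx":0,"wy":0,"wz":0,"claw":1},{"tx":-0.87,"ty":0.02,"tz":0,"wx":0,"wy":0,"wz":0,"claw":1},{"tx":-0.87,"ty":0.02,"tz":0,"wx":0,"wy":0,"wz":0,"claw":1},{"tx":-0.87,"ty":0.02,"tz":0,"wx":0,"wy":0,"wz":0,"claw":1},{"tx":-0.87,"ty":0.02,"tz":0,"wx":0,"wy":0,"wz":0,"claw":1},{"tx":-0.87,"ty":0.02,"tz":0,"wx":0,"wy":0,"wz":0,"claw":1},{"tx":-0.87,"ty":0.02,"tz":0,"wx":0,"wy":0,"wz":0,"claw":1},{"tx":-0.87,"ty":0.02,"tz":0,"wx":0,"wy":0,"wz":0,"claw":1},{"tx":-0.87,"ty":0.02,"tz":0,"wx":0,"wy":0,"wz":0,"claw":1}]'
python3 -m handwheel '[{"tx":-0.5,"ty":0,"tz":0,"wx":0,"wy":0,"wz":0,"claw":1},{"tx":0,"ty":0,"tz":0,"wx":0,"wy":0,"wz":0,"claw":1},{"tx":0,"ty":0,"tz":0,"wx":0,"wy":0,"wz":0,"claw":1},{"tx":0,"ty":0,"tz":0,"wx":0,"wy":0,"wz":0,"claw":1},{"tx":0,"ty":0,"tz":0.6,"wx":0,"wy":0,"wz":0,"claw":1},{"tx":0,"ty":0,"tz":0.9,"wx":0,"wy":0,"wz":0,"claw":1},{"tx":0,"ty":0,"tz":0.5,"wx":0,"wy":0,"wz":0,"claw":1},{"tx":0,"ty":0,"tz":0,"wx":0,"wy":0,"wz":0,"claw":1},{"tx":0,"ty":0,"tz":0,"wx":0,"wy":0,"wz":0,"claw":1},{"tx":0,"ty":0,"tz":0,"wx":0,"wy":0,"wz":0,"claw":1}]'
python3 - <<'E'
from h import *
s=r.sense(); print(s["force"].round(2),s["torque"].round(2),s["opening"])
go(.5252,.3037,.0776)
E
```

```text
clock: 19.42
position: [0.5897, 0.0851, 0.1564]
orientation: [3.141, 0.0, -1.3]
force: [0.6, 0.2, -4.4]
opening: 0.059
clock: 20.25
position: [0.5265, 0.2931, 0.1564]
orientation: [3.141, -0.0, -1.3]
force: [-0.1, -0.5, -5.2]
opening: 0.0589
clock: 21.08
position: [0.5251, 0.304, 0.1075]
orientation: [-3.141, 0.0, -1.3]
force: [0.7, -0.8, -3.9]
opening: 0.0589
[ 0.67 -0.83 -3.94] [ 0.02 -0.06  0.04] 0.058940973076333794
shift [ 0.011 -0.002  1.196] turn [-0.0004  0.0001 -0.    ] at [0.5251 0.304  0.1075] [-3.1410e+00  1.0000e-04 -1.3001e+00]
```

```bash
python3 -m handwheel '[{"tx":0,"ty":0,"tz":0.5,"wx":0,"wy":0,"wz":0,"claw":1},{"tx":0,"ty":0,"tz":0.4,"wx":0,"wy":0,"wz":0,"claw":1},{"tx":0,"ty":0,"tz":0.2,"wx":0,"wy":0,"wz":0,"claw":1},{"tx":0,"ty":0,"tz":0.1,"wx":0,"wy":0,"wz":0,"claw":1},{"tx":0,"ty":0,"tz":0,"wx":0,"wy":0,"wz":0,"claw":1},{"tx":0,"ty":0,"tz":0,"wx":0,"wy":0,"wz":0,"claw":1},{"tx":0,"ty":0,"tz":0,"wx":0,"wy":0,"wz":0,"claw":-1},{"tx":0,"ty":0,"tz":0,"wx":0,"wy":0,"wz":0,"claw":-1},{"tx":0,"ty":0,"tz":0,"wx":0,"wy":0,"wz":0,"claw":-1},{"tx":0,"ty":0,"tz":0,"wx":0,"wy":0,"wz":0,"claw":-1}]'
python3 -m handwheel '[{"tx":0,"ty":0,"tz":0,"wx":0,"wy":0,"wz":0,"claw":-1},{"tx":0,"ty":0,"tz":0,"wx":0,"wy":0,"wz":0,"claw":-1},{"tx":0,"ty":0,"tz":0,"wx":0,"wy":0,"wz":0,"claw":-1},{"tx":0,"ty":0,"tz":0,"wx":0,"wy":0,"wz":0,"claw":-1},{"tx":0,"ty":0,"tz":-0.5,"wx":0,"wy":0,"wz":0,"claw":-1},{"tx":0,"ty":0,"tz":-0.9,"wx":0,"wy":0,"wz":0,"claw":-1},{"tx":0,"ty":0,"tz":-0.9,"wx":0,"wy":0,"wz":0,"claw":-1},{"tx":0,"ty":0,"tz":-0.9,"wx":0,"wy":0,"wz":0,"claw":-1},{"tx":0,"ty":0,"tz":-0.9,"wx":0,"wy":0,"wz":0,"claw":-1},{"tx":0,"ty":0,"tz":-0.3,"wx":0,"wy":0,"wz":0,"claw":-1}]'
python3 - <<'E'
from h import *
go(.6133,.0304,.19)
c=camera("top"); crop(c,190,130,315,235,6,"pics/tote2.png")
c=camera("side"); crop(c,110,110,310,260,4,"pics/s2.png")
E
```

```text
clock: 21.92
position: [0.5246, 0.3041, 0.0766]
orientation: [3.142, -0.0, -1.3]
force: [-0.3, 0.3, -0.1]
opening: 0.0852
clock: 22.75
position: [0.5258, 0.3048, 0.191]
orientation: [-3.137, 0.001, -1.3]
force: [1.1, 0.7, 0.4]
opening: 0.0849
shift [11.511 -0.432  0.031] turn [-0.0028  0.0006 -0.    ] at [0.5258 0.3048 0.191 ] [-3.1371e+00  9.0000e-04 -1.2996e+00]
```

View pics/tote2.png

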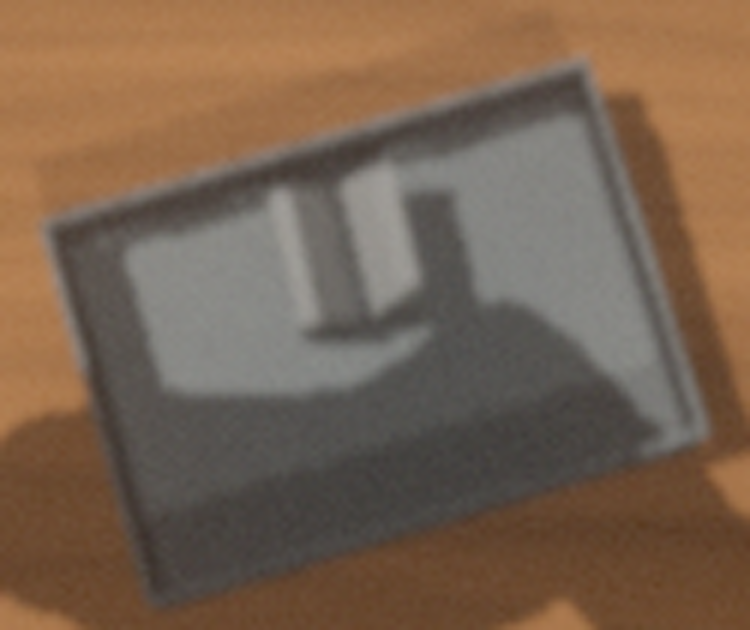

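View pics/s2.png

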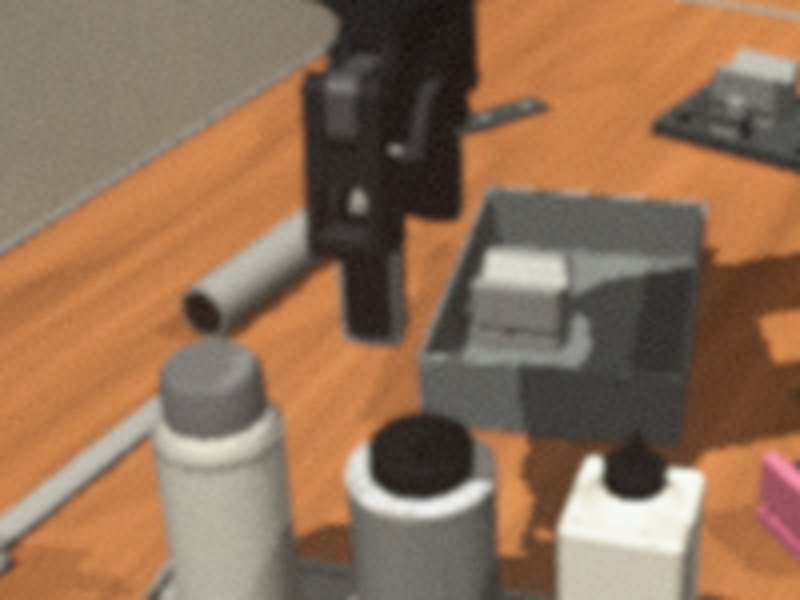

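All three containers stand upright on the tray (side crop: can (210,390), tin (420,455), bottle (635,475)). In the top crop the block's top corners are at about (270,190), (393,160), (422,281) and (304,326).

Run:
```python
from meas import *
c=camera("top")
B=rect(pts(c,[(270,190),(393,160),(422,281),(304,326)],6,190,130,.043),.025,.0225)
print(B[0].round(4),B[1],B[2]); 
E=pts(c,[(270,190),(304,326),(393,160),(422,281)],6,190,130,.043)
for a,b in((0,1),(2,3)): d=E[a]-E[b]; print(np.arctan2(d[1],d[0]),np.hypot(*d[:2]))
go(B[0][0],B[0][1],.19,B[1]-np.pi/2)
```

```text
[0.6154 0.0303] 0.26131568993687354 0.002903841633342997
0.24130327377440458 0.05052877553612944
0.22359429827510485 0.044955935177108955
shift [11.527 -0.563 -0.104] turn [-0.0008  0.0002  0.0062] at [0.5247 0.3041 0.1875] [-3.1403e+00  3.0000e-04 -1.2997e+00]
```

```bash
python3 -m handwheel '[{"tx":0.96,"ty":-0.045,"tz":0,"wx":0,"wy":0,"wz":0.02,"claw":-1},{"tx":0.96,"ty":-0.045,"tz":0,"wx":0,"wy":0,"wz":0,"claw":-1},{"tx":0.96,"ty":-0.02,"tz":0,"wx":0,"wy":0,"wz":0,"claw":-1},{"tx":0.96,"ty":-0.02,"tz":0,"wx":0,"wy":0,"wz":0,"claw":-1},{"tx":0.96,"ty":-0.02,"tz":0,"wx":0,"wy":0,"wz":0,"claw":-1},{"tx":0.96,"ty":-0.02,"tz":0,"wx":0,"wy":0,"wz":0,"claw":-1},{"tx":0.96,"ty":-0.02,"tz":0,"wx":0,"wy":0,"wz":0,"claw":-1},{"tx":0.96,"ty":-0.02,"tz":0,"wx":0,"wy":0,"wz":0,"claw":-1},{"tx":0.96,"ty":-0.02,"tz":0,"wx":0,"wy":0,"wz":0,"claw":-1},{"tx":0.96,"ty":-0.02,"tz":0,"wx":0,"wy":0,"wz":0,"claw":-1}]'
python3 -m handwheel '[{"tx":0.96,"ty":0,"tz":0,"wx":0,"wy":0,"wz":0,"claw":-1},{"tx":0.96,"ty":0,"tz":0,"wx":0,"wy":0,"wz":0,"claw":-1},{"tx":0,"ty":0,"tz":0,"wx":0,"wy":0,"wz":0,"claw":-1},{"tx":0,"ty":0,"tz":0,"wx":0,"wy":0,"wz":0,"claw":-1},{"tx":0,"ty":0,"tz":0,"wx":0,"wy":0,"wz":0,"claw":-1},{"tx":0,"ty":0,"tz":0,"wx":0,"wy":0,"wz":0,"claw":-1},{"tx":0,"ty":0,"tz":0,"wx":0,"wy":0,"wz":0,"claw":-1},{"tx":0,"ty":0,"tz":0,"wx":0,"wy":0,"wz":0,"claw":-1},{"tx":0,"ty":0,"tz":0,"wx":0,"wy":0,"wz":0,"claw":-1},{"tx":0,"ty":0,"tz":0,"wx":0,"wy":0,"wz":0,"claw":-1}]'
python3 - <<'E'
from h import *
go(.6148,.0303,.009,-1.33)
E
```

```text
clock: 23.73
position: [0.5875, 0.0714, 0.1852]
orientation: [3.139, 0.0, -1.331]
force: [0.3, 0.3, 0.8]
opening: 0.0855
clock: 24.57
position: [0.5996, 0.0264, 0.1868]
orientation: [-3.142, -0.0, -1.331]
force: [1.0, 0.5, -0.2]
opening: 0.0853
shift [-7.000e-03 -6.270e-01  7.113e+00] turn [-0.     -0.     -0.0003] at [0.5996 0.0264 0.1868] [-3.1415 -0.     -1.3305]
```

```bash
python3 -m handwheel '[{"tx":0,"ty":-0.63,"tz":0,"wx":0,"wy":0,"wz":0,"claw":-1},{"tx":0,"ty":0,"tz":0.9,"wx":0,"wy":0,"wz":0,"claw":-1},{"tx":0,"ty":0,"tz":0.9,"wx":0,"wy":0,"wz":0,"claw":-1},{"tx":0,"ty":0,"tz":0.9,"wx":0,"wy":0,"wz":0,"claw":-1},{"tx":0,"ty":0,"tz":0.9,"wx":0,"wy":0,"wz":0,"claw":-1},{"tx":0,"ty":0,"tz":0.9,"wx":0,"wy":0,"wz":0,"claw":-1},{"tx":0,"ty":0,"tz":0.7,"wx":0,"wy":0,"wz":0,"claw":-1},{"tx":0,"ty":0,"tz":0.5,"wx":0,"wy":0,"wz":0,"claw":-1},{"tx":0,"ty":0,"tz":0.3,"wx":0,"wy":0,"wz":0,"claw":-1},{"tx":0,"ty":0,"tz":0,"wx":0,"wy":0,"wz":0,"claw":-1}]'
python3 - <<'E'
from h import *
go(.6148,.0303,.009,-1.33)
E
```

```text
clock: 25.4
position: [0.6143, 0.0298, 0.0355]
orientation: [3.14, 0.0, -1.331]
force: [-0.1, -1.1, 0.0]
opening: 0.0853
shift [-0.015 -0.027  1.062] turn [ 0.0011  0.0003 -0.0007] at [0.6143 0.0298 0.0355] [ 3.1398e+00  4.0000e-04 -1.3311e+00]
```

```bash
python3 -m handwheel '[{"tx":0,"ty":0,"tz":0.5,"wx":0,"wy":0,"wz":0,"claw":-1},{"tx":0,"ty":0,"tz":0.35,"wx":0,"wy":0,"wz":0,"claw":-1},{"tx":0,"ty":0,"tz":0.2,"wx":0,"wy":0,"wz":0,"claw":-1},{"tx":0,"ty":0,"tz":0,"wx":0,"wy":0,"wz":0,"claw":-1},{"tx":0,"ty":0,"tz":0,"wx":0,"wy":0,"wz":0,"claw":1},{"tx":0,"ty":0,"tz":0,"wx":0,"wy":0,"wz":0,"claw":1},{"tx":0,"ty":0,"tz":0,"wx":0,"wy":0,"wz":0,"claw":1},{"tx":0,"ty":0,"tz":0,"wx":0,"wy":0,"wz":0,"claw":1},{"tx":0,"ty":0,"tz":0,"wx":0,"wy":0,"wz":0,"claw":1},{"tx":0,"ty":0,"tz":0,"wx":0,"wy":0,"wz":0,"claw":1}]' 60
python3 -m handwheel '[{"tx":0,"ty":0,"tz":0,"wx":0,"wy":0,"wz":0,"claw":1},{"tx":0,"ty":0,"tz":0,"wx":0,"wy":0,"wz":0,"claw":1},{"tx":0,"ty":0,"tz":0,"wx":0,"wy":0,"wz":0,"claw":1},{"tx":0,"ty":0,"tz":0,"wx":0,"wy":0,"wz":0,"claw":1},{"tx":0,"ty":0,"tz":0,"wx":0,"wy":0,"wz":0,"claw":1},{"tx":0,"ty":0,"tz":0,"wx":0,"wy":0,"wz":0,"claw":1},{"tx":0,"ty":0,"tz":0,"wx":0,"wy":0,"wz":0,"claw":1},{"tx":0,"ty":0,"tz":0,"wx":0,"wy":0,"wz":0,"claw":1},{"tx":0,"ty":0,"tz":0,"wx":0,"wy":0,"wz":0,"claw":1},{"tx":0,"ty":0,"tz":0,"wx":0,"wy":0,"wz":0,"claw":1}]'
python3 - <<'E'
from h import *
s=r.sense(); print(s["force"].round(2),s["torque"].round(2),s["opening"])
go(.6148,.0303,.135)
E
```

```text
clock: 26.23
position: [0.6153, 0.0298, 0.0112]
orientation: [-3.141, -0.0, -1.331]
force: [-1.4, 0.4, 5.8]
opening: 0.0442
clock: 27.07
position: [0.6153, 0.0298, 0.0112]
orientation: [-3.141, -0.0, -1.331]
force: [-1.3, 1.4, 5.9]
opening: 0.0444
[-1.27  1.44  5.94] [0.36 0.25 0.02] 0.04442569852042145
shift [-0.022  0.011 -4.951] turn [-0.0005 -0.0001  0.    ] at [0.6153 0.0298 0.0112] [-3.1408e+00 -1.0000e-04 -1.3311e+00]
```

```bash
python3 -m handwheel '[{"tx":0,"ty":0,"tz":-0.3,"wx":0,"wy":0,"wz":0,"claw":1},{"tx":0,"ty":0,"tz":-0.5,"wx":0,"wy":0,"wz":0,"claw":1},{"tx":0,"ty":0,"tz":-0.8,"wx":0,"wy":0,"wz":0,"claw":1},{"tx":0,"ty":0,"tz":-0.9,"wx":0,"wy":0,"wz":0,"claw":1},{"tx":0,"ty":0,"tz":-0.9,"wx":0,"wy":0,"wz":0,"claw":1},{"tx":0,"ty":0,"tz":-0.9,"wx":0,"wy":0,"wz":0,"claw":1},{"tx":0,"ty":0,"tz":-0.7,"wx":0,"wy":0,"wz":0,"claw":1},{"tx":0,"ty":0,"tz":0,"wx":0,"wy":0,"wz":0,"claw":1},{"tx":0,"ty":0,"tz":0,"wx":0,"wy":0,"wz":0,"claw":1},{"tx":0,"ty":0,"tz":0,"wx":0,"wy":0,"wz":0,"claw":1}]'
python3 - <<'E'
from h import *
s=r.sense(); print(s["force"].round(2),s["torque"].round(2),s["opening"])
go(.4626,-.2934,.137,-.1361-np.pi/2)
a=np.mean([camera("top")["color"] for _ in range(8)],0); c=camera("top"); c["color"]=a.astype(np.uint8)
crop(c,375,150,435,210,10,"pics/cl.png")
E
```

```text
clock: 27.9
position: [0.6143, 0.0297, 0.135]
orientation: [3.141, 0.0, -1.331]
force: [-1.0, 0.0, -5.6]
opening: 0.044
[-0.97  0.04 -5.57] [-0.02 -0.02  0.02] 0.043955980047949345
shift [11.115  8.964 -0.076] turn [0.0006 0.     0.2392] at [0.6143 0.0297 0.135 ] [ 3.1408e+00  2.0000e-04 -1.3311e+00]
```

View pics/cl.png

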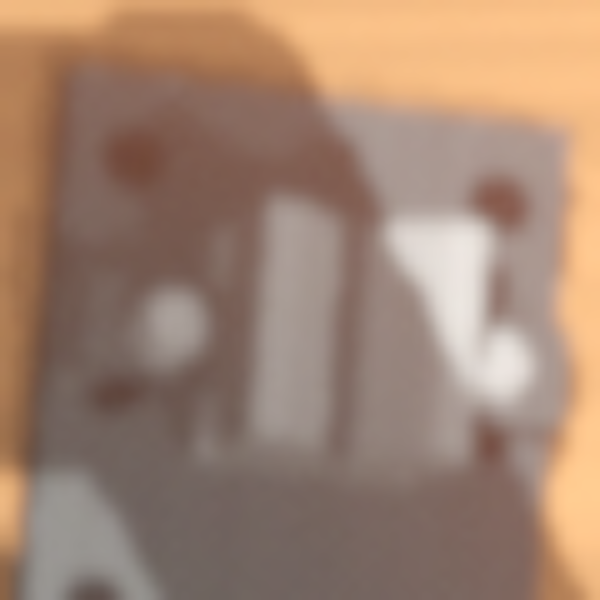

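The clamped block's top corners are at about (268,192), (495,215), (475,468) and (245,443) in this crop.

Run:
```python
from meas import *
c=camera("top")
K=rect(pts(c,[(268,192),(495,215),(475,468),(245,443)],10,375,150,.052),.025,.0225)
print(K[0].round(4),K[1],K[2]); E=pts(c,[(268,192),(495,215),(475,468),(245,443)],10,375,150,.052)
for a,b in((0,3),(1,2)): d=E[a]-E[b]; print(np.arctan2(d[1],d[0]),np.hypot(*d[:2]))
for a,b in((0,1),(3,2)): d=E[a]-E[b]; print(np.arctan2(-d[0],d[1]),np.hypot(*d[:2]))
for yaw in(-.136,-.15,-.17,K[1]): print(yaw,"target by block",K[0]-.12*np.array([np.cos(yaw),np.sin(yaw)]))
print("block by plate",np.array([.5221,-.3015])+.06*np.array([np.cos(.1361),-np.sin(.1361)]))
```

```text
[ 0.5818 -0.3111] -0.13635520142703134 0.0020324224108184963
-0.15171062502675417 0.053422269567449256
-0.14835249338713513 0.05368248064574304
-0.1162996293636905 0.047113909174941765
-0.12192775000366482 0.04728561586937894
-0.136 target by block [ 0.46288502 -0.294795  ]
-0.15 target by block [ 0.46312444 -0.29313216]
-0.17 target by block [ 0.4635068  -0.29076285]
-0.13635520142703134 target by block [ 0.46289081 -0.29475277]
block by plate [ 0.58154516 -0.30964081]
```

```bash
python3 -m handwheel '[{"tx":0.5,"ty":0.4,"tz":0,"wx":0,"wy":0,"wz":0,"claw":1},{"tx":0.92,"ty":0.74,"tz":0,"wx":0,"wy":0,"wz":0,"claw":1},{"tx":0.92,"ty":0.74,"tz":0,"wx":0,"wy":0,"wz":0,"claw":1},{"tx":0.92,"ty":0.74,"tz":0,"wx":0,"wy":0,"wz":0,"claw":1},{"tx":0.92,"ty":0.74,"tz":0,"wx":0,"wy":0,"wz":0,"claw":1},{"tx":0.92,"ty":0.74,"tz":0,"wx":0,"wy":0,"wz":0,"claw":1},{"tx":0.92,"ty":0.74,"tz":0,"wx":0,"wy":0,"wz":0,"claw":1},{"tx":0.92,"ty":0.74,"tz":0,"wx":0,"wy":0,"wz":0,"claw":1},{"tx":0.92,"ty":0.74,"tz":0,"wx":0,"wy":0,"wz":0,"claw":1},{"tx":0.92,"ty":0.74,"tz":0,"wx":0,"wy":0,"wz":0,"claw":1}]'
python3 -m handwheel '[{"tx":0.92,"ty":0.74,"tz":0,"wx":0,"wy":0,"wz":0,"claw":1},{"tx":0.92,"ty":0.74,"tz":0,"wx":0,"wy":0,"wz":0,"claw":1},{"tx":0.5,"ty":0.42,"tz":0,"wx":0,"wy":0,"wz":0,"claw":1},{"tx":0,"ty":0,"tz":0,"wx":0,"wy":0,"wz":0.06,"claw":1},{"tx":0,"ty":0,"tz":0,"wx":0,"wy":0,"wz":0.06,"claw":1},{"tx":0,"ty":0,"tz":0,"wx":0,"wy":0,"wz":0.06,"claw":1},{"tx":0,"ty":0,"tz":0,"wx":0,"wy":0,"wz":0.06,"claw":1},{"tx":0,"ty":0,"tz":0,"wx":0,"wy":0,"wz":0,"claw":1},{"tx":0,"ty":0,"tz":0,"wx":0,"wy":0,"wz":0,"claw":1},{"tx":0,"ty":0,"tz":0,"wx":0,"wy":0,"wz":0,"claw":1}]'
python3 - <<'E'
from h import *
go(.4628,-.2942,.021,-.1361-np.pi/2)
E
```

```text
clock: 29.23
position: [0.4945, -0.2269, 0.1357]
orientation: [-3.142, -0.0, -1.331]
force: [0.1, 0.1, -5.9]
opening: 0.0442
clock: 30.07
position: [0.4632, -0.2936, 0.1356]
orientation: [-3.142, -0.0, -1.705]
force: [-0.9, 0.4, -5.0]
opening: 0.0442
shift [0.025 0.013 4.584] turn [-0.     -0.      0.0013] at [ 0.4632 -0.2936  0.1356] [-3.1415e+00 -1.0000e-04 -1.7049e+00]
```

```bash
python3 -m handwheel '[{"tx":0.025,"ty":0.01,"tz":0.6,"wx":0,"wy":0,"wz":0.001,"claw":1},{"tx":0,"ty":0,"tz":0.9,"wx":0,"wy":0,"wz":0,"claw":1},{"tx":0,"ty":0,"tz":0.9,"wx":0,"wy":0,"wz":0,"claw":1},{"tx":0,"ty":0,"tz":0.8,"wx":0,"wy":0,"wz":0,"claw":1},{"tx":0,"ty":0,"tz":0.5,"wx":0,"wy":0,"wz":0,"claw":1},{"tx":0,"ty":0,"tz":0.4,"wx":0,"wy":0,"wz":0,"claw":1},{"tx":0,"ty":0,"tz":0,"wx":0,"wy":0,"wz":0,"claw":1},{"tx":0,"ty":0,"tz":0,"wx":0,"wy":0,"wz":0,"claw":1},{"tx":0,"ty":0,"tz":0,"wx":0,"wy":0,"wz":0,"claw":1},{"tx":0,"ty":0,"tz":0,"wx":0,"wy":0,"wz":0,"claw":1}]'
python3 - <<'E'
from h import *
go(.4628,-.2942,.0205,-.1361-np.pi/2)
c=camera("top"); crop(c,365,145,440,295,4,"pics/pl1.png")
E
```

```text
clock: 30.9
position: [0.4637, -0.2945, 0.034]
orientation: [-3.14, -0.001, -1.709]
force: [0.4, -0.4, -5.4]
opening: 0.044
shift [-0.008  0.036  0.54 ] turn [-0.0009 -0.0005 -0.0015] at [ 0.4637 -0.2945  0.034 ] [-3.1401e+00 -7.0000e-04 -1.7093e+00]
```

View pics/pl1.png

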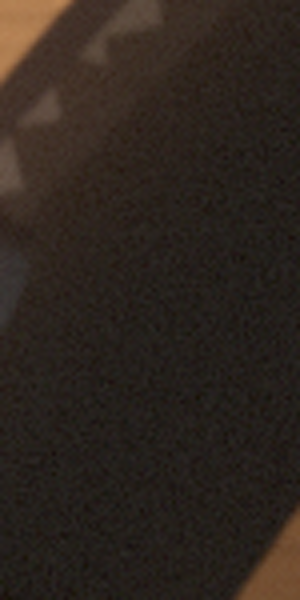

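The arm hides the plate in this view. I'll lower slowly to contact, release, rise and move aside before looking.

```bash
python3 -m handwheel '[{"tx":0,"ty":0.03,"tz":0.2,"wx":0,"wy":0,"wz":-0.001,"claw":1},{"tx":0,"ty":0,"tz":0.2,"wx":0,"wy":0,"wz":0,"claw":1},{"tx":0,"ty":0,"tz":0.1,"wx":0,"wy":0,"wz":0,"claw":1},{"tx":0,"ty":0,"tz":0.04,"wx":0,"wy":0,"wz":0,"claw":1},{"tx":0,"ty":0,"tz":0,"wx":0,"wy":0,"wz":0,"claw":1},{"tx":0,"ty":0,"tz":0,"wx":0,"wy":0,"wz":0,"claw":1},{"tx":0,"ty":0,"tz":0,"wx":0,"wy":0,"wz":0,"claw":1},{"tx":0,"ty":0,"tz":0,"wx":0,"wy":0,"wz":0,"claw":1},{"tx":0,"ty":0,"tz":0,"wx":0,"wy":0,"wz":0,"claw":1},{"tx":0,"ty":0,"tz":0,"wx":0,"wy":0,"wz":0,"claw":1}]'
python3 - <<'E'
from h import *
s=r.sense(); print(s["force"].round(2),s["opening"])
go(.4628,-.2942,.0205,-.1361-np.pi/2)
E
```

```text
clock: 31.78
position: [0.4621, -0.2939, 0.0202]
orientation: [3.142, 0.0, -1.708]
force: [-5.7, 2.7, 18.4]
opening: 0.0441
[-5.7   2.65 18.42] 0.044111576631872006
shift [ 0.009 -0.028 -0.012] turn [ 0.      0.     -0.0008] at [ 0.4621 -0.2939  0.0202] [ 3.1416  0.     -1.7081]
```

```bash
python3 -m handwheel '[{"tx":0,"ty":0,"tz":0,"wx":0,"wy":0,"wz":0,"claw":-1},{"tx":0,"ty":0,"tz":0,"wx":0,"wy":0,"wz":0,"claw":-1},{"tx":0,"ty":0,"tz":0,"wx":0,"wy":0,"wz":0,"claw":-1},{"tx":0,"ty":0,"tz":0,"wx":0,"wy":0,"wz":0,"claw":-1},{"tx":0,"ty":0,"tz":0,"wx":0,"wy":0,"wz":0,"claw":-1},{"tx":0,"ty":0,"tz":0,"wx":0,"wy":0,"wz":0,"claw":-1},{"tx":0,"ty":0,"tz":-0.2,"wx":0,"wy":0,"wz":0,"claw":-1},{"tx":0,"ty":0,"tz":-0.4,"wx":0,"wy":0,"wz":0,"claw":-1},{"tx":0,"ty":0,"tz":-0.8,"wx":0,"wy":0,"wz":0,"claw":-1},{"tx":0,"ty":0,"tz":-0.9,"wx":0,"wy":0,"wz":0,"claw":-1}]'
python3 -m handwheel '[{"tx":0,"ty":0,"tz":-0.9,"wx":0,"wy":0,"wz":0,"claw":-1},{"tx":0,"ty":0,"tz":-0.9,"wx":0,"wy":0,"wz":0,"claw":-1},{"tx":0,"ty":0,"tz":-0.9,"wx":0,"wy":0,"wz":0,"claw":-1},{"tx":0,"ty":0,"tz":-0.9,"wx":0,"wy":0,"wz":0,"claw":-1},{"tx":-0.95,"ty":0,"tz":-0.7,"wx":0,"wy":0,"wz":0,"claw":-1},{"tx":-0.95,"ty":0,"tz":0,"wx":0,"wy":0,"wz":0,"claw":-1},{"tx":-0.95,"ty":0,"tz":0,"wx":0,"wy":0,"wz":0,"claw":-1},{"tx":-0.95,"ty":0,"tz":0,"wx":0,"wy":0,"wz":0,"claw":-1},{"tx":-0.95,"ty":0,"tz":0,"wx":0,"wy":0,"wz":0,"claw":-1},{"tx":-0.95,"ty":0,"tz":0,"wx":0,"wy":0,"wz":0,"claw":-1}]'
python3 -m handwheel '[{"tx":-0.95,"ty":0,"tz":0,"wx":0,"wy":0,"wz":0,"claw":-1},{"tx":-0.95,"ty":0,"tz":0,"wx":0,"wy":0,"wz":0,"claw":-1},{"tx":-0.95,"ty":0,"tz":0,"wx":0,"wy":0,"wz":0,"claw":-1},{"tx":-0.95,"ty":0,"tz":0,"wx":0,"wy":0,"wz":0,"claw":-1},{"tx":-0.95,"ty":0,"tz":0,"wx":0,"wy":0,"wz":0,"claw":-1},{"tx":-0.95,"ty":0,"tz":0,"wx":0,"wy":0,"wz":0,"claw":-1},{"tx":-0.95,"ty":0,"tz":0,"wx":0,"wy":0,"wz":0,"claw":-1},{"tx":-0.95,"ty":0,"tz":0,"wx":0,"wy":0,"wz":0,"claw":-1},{"tx":0,"ty":0,"tz":0,"wx":0,"wy":0,"wz":0,"claw":-1},{"tx":0,"ty":0,"tz":0,"wx":0,"wy":0,"wz":0,"claw":-1}]'
python3 - <<'E'
from h import *
go(.5249,.3040,.0776,-1.3)
a=np.mean([camera("top")["color"].astype(float) for _ in range(8)],0); c=camera("top"); c["color"]=a.round().astype(np.uint8)
cv2.imwrite("pics/avg.png",c["color"][:,:,::-1])
crop(c,365,148,440,258,7,"pics/pl2.png"); im=cv2.imread("pics/pl2.png"); cv2.imwrite("pics/pl2.png",im[:600])
E
```

```text
clock: 32.62
position: [0.4617, -0.2936, 0.0777]
orientation: [3.14, 0.001, -1.708]
force: [0.4, -0.1, -0.0]
opening: 0.0852
clock: 33.45
position: [0.4818, -0.1517, 0.1856]
orientation: [-3.141, -0.0, -1.708]
force: [0.3, 0.4, -0.3]
opening: 0.0858
clock: 34.28
position: [0.5078, 0.0364, 0.1853]
orientation: [-3.141, 0.0, -1.706]
force: [0.2, 0.1, -0.5]
opening: 0.0851
shift [-10.698   0.769   4.31 ] turn [-0.0005 -0.     -0.2584] at [0.5078 0.0364 0.1853] [-3.1409e+00  1.0000e-04 -1.7060e+00]
```

View pics/pl2.png

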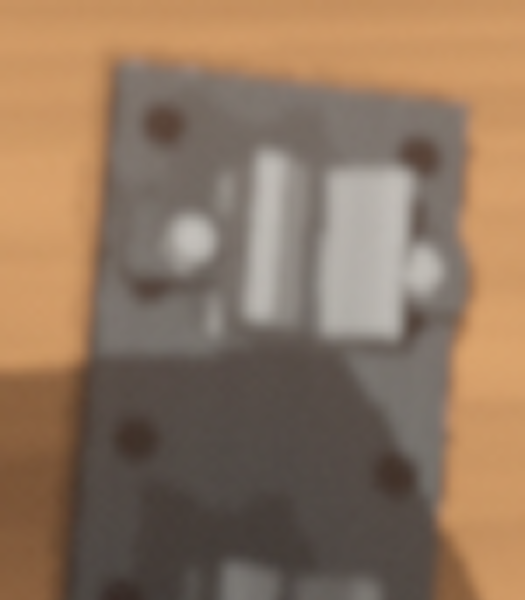

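The clamped block is clear here (flats at (268,240) and (365,250)), but the placed block is cut off at the bottom. One crop covering both.

Run:
```python
from h import *
c={"color":cv2.imread("pics/avg.png")[:,:,::-1]}
crop(c,380,165,435,264,6,"pics/pl3.png")
```

```text
(no output)
```

View pics/pl3.png

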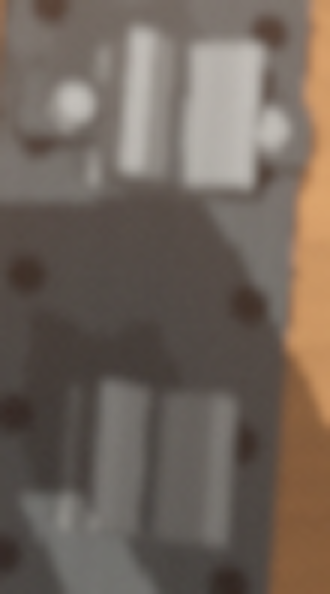

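Run:
```python
from meas import *
c=camera("top")
K=rect(pts(c,[(133,25),(266,42),(252,190),(118,178)],6,380,165,.052),.025,.0225)
N=rect(pts(c,[(105,380),(238,398),(222,545),(88,532)],6,380,165,.052),.025,.0225)
for q in(K,N): print(q[0].round(4),q[1].round(4),q[2].round(4))
d=N[0]-K[0]; print("in clamped frame",d@K[3], "in plate frame", d@rect(pts(c,[(65,48),(267,73),(238,508),(30,482)],4,365,145,.012),.12,.055)[3], "line dir",np.arctan2(-d[1],-d[0]))
```

```text
[ 0.5813 -0.311 ] -0.1441 0.0025
[ 0.4599 -0.2931] -0.1531 0.0013
in clamped frame [-0.12279431  0.00028999] in plate frame [-0.12278795  0.00128289] line dir -0.14650829213925837
```

The placed block sits 123 mm from the clamped one, 0.3–1.3 mm off line laterally, with about 0.5° of yaw difference, which is within measuring noise. I'll leave it and return the tin.

```bash
python3 -m handwheel '[{"tx":-0.89,"ty":0.064,"tz":0,"wx":0,"wy":0,"wz":0,"claw":-1},{"tx":-0.89,"ty":0.064,"tz":0,"wx":0,"wy":0,"wz":0,"claw":-1},{"tx":-0.89,"ty":0.064,"tz":0,"wx":0,"wy":0,"wz":0,"claw":-1},{"tx":-0.89,"ty":0.064,"tz":0,"wx":0,"wy":0,"wz":0,"claw":-1},{"tx":-0.89,"ty":0.064,"tz":0,"wx":0,"wy":0,"wz":0,"claw":-1},{"tx":-0.89,"ty":0.064,"tz":0,"wx":0,"wy":0,"wz":0,"claw":-1},{"tx":-0.89,"ty":0.064,"tz":0,"wx":0,"wy":0,"wz":0,"claw":-1},{"tx":-0.89,"ty":0.064,"tz":0,"wx":0,"wy":0,"wz":0,"claw":-1},{"tx":-0.89,"ty":0.064,"tz":0,"wx":0,"wy":0,"wz":0,"claw":-1},{"tx":-0.89,"ty":0.064,"tz":0,"wx":0,"wy":0,"wz":0,"claw":-1}]'
python3 -m handwheel '[{"tx":-0.89,"ty":0.064,"tz":0,"wx":0,"wy":0,"wz":0,"claw":-1},{"tx":-0.9,"ty":0.064,"tz":0,"wx":0,"wy":0,"wz":0,"claw":-1},{"tx":0,"ty":0,"tz":0,"wx":0,"wy":0,"wz":-0.065,"claw":-1},{"tx":0,"ty":0,"tz":0,"wx":0,"wy":0,"wz":-0.065,"claw":-1},{"tx":0,"ty":0,"tz":0,"wx":0,"wy":0,"wz":-0.065,"claw":-1},{"tx":0,"ty":0,"tz":0,"wx":0,"wy":0,"wz":-0.063,"claw":-1},{"tx":0,"ty":0,"tz":0,"wx":0,"wy":0,"wz":0,"claw":-1},{"tx":0,"ty":0,"tz":0,"wx":0,"wy":0,"wz":0,"claw":-1},{"tx":0,"ty":0,"tz":0,"wx":0,"wy":0,"wz":0,"claw":-1},{"tx":0,"ty":0,"tz":0,"wx":0,"wy":0,"wz":0,"claw":-1}]'
python3 - <<'E'
from h import *
go(.5249,.3040,.0776,-1.3)
E
```

```text
clock: 35.62
position: [0.5223, 0.259, 0.1845]
orientation: [3.141, -0.0, -1.708]
force: [-0.0, -0.2, -0.3]
opening: 0.0856
clock: 36.45
position: [0.5254, 0.3027, 0.1845]
orientation: [3.142, 0.0, -1.306]
force: [-0.4, -0.3, -0.0]
opening: 0.0852
shift [-0.058  0.007  4.278] turn [ 0.      0.     -0.0036] at [0.5254 0.3027 0.1845] [ 3.1416  0.     -1.3056]
```

```bash
python3 -m handwheel '[{"tx":-0.05,"ty":0,"tz":0.9,"wx":0,"wy":0,"wz":-0.003,"claw":-1},{"tx":0,"ty":0,"tz":0.9,"wx":0,"wy":0,"wz":0,"claw":-1},{"tx":0,"ty":0,"tz":0.9,"wx":0,"wy":0,"wz":0,"claw":-1},{"tx":0,"ty":0,"tz":0.9,"wx":0,"wy":0,"wz":0,"claw":-1},{"tx":0,"ty":0,"tz":0.5,"wx":0,"wy":0,"wz":0,"claw":-1},{"tx":0,"ty":0,"tz":0.18,"wx":0,"wy":0,"wz":0,"claw":-1},{"tx":0,"ty":0,"tz":0,"wx":0,"wy":0,"wz":0,"claw":-1},{"tx":0,"ty":0,"tz":0,"wx":0,"wy":0,"wz":0,"claw":-1},{"tx":0,"ty":0,"tz":0,"wx":0,"wy":0,"wz":0,"claw":-1},{"tx":0,"ty":0,"tz":0,"wx":0,"wy":0,"wz":0,"claw":-1}]'
python3 -m handwheel '[{"tx":0,"ty":0,"tz":0,"wx":0,"wy":0,"wz":0,"claw":1},{"tx":0,"ty":0,"tz":0,"wx":0,"wy":0,"wz":0,"claw":1},{"tx":0,"ty":0,"tz":0,"wx":0,"wy":0,"wz":0,"claw":1},{"tx":0,"ty":0,"tz":0,"wx":0,"wy":0,"wz":0,"claw":1},{"tx":0,"ty":0,"tz":0,"wx":0,"wy":0,"wz":0,"claw":1},{"tx":0,"ty":0,"tz":0,"wx":0,"wy":0,"wz":0,"claw":1},{"tx":0,"ty":0,"tz":0,"wx":0,"wy":0,"wz":0,"claw":1},{"tx":0,"ty":0,"tz":0,"wx":0,"wy":0,"wz":0,"claw":1},{"tx":0,"ty":0,"tz":0,"wx":0,"wy":0,"wz":0,"claw":1},{"tx":0,"ty":0,"tz":0,"wx":0,"wy":0,"wz":0,"claw":1}]' 50
python3 - <<'E'
from h import *
go(.6268,-.0322,.157,-1.3)
E
```

```text
clock: 37.28
position: [0.5258, 0.3043, 0.0788]
orientation: [-3.14, 0.0, -1.298]
force: [-0.5, -0.6, 0.5]
opening: 0.0852
clock: 38.12
position: [0.5254, 0.3043, 0.0783]
orientation: [-3.141, 0.0, -1.298]
force: [-1.5, 0.5, 7.7]
opening: 0.0589
shift [14.053 -0.287 -3.152] turn [-0.0006  0.0002  0.0012] at [0.5254 0.3043 0.0783] [-3.1406e+00  3.0000e-04 -1.2982e+00]
```

```bash
python3 -m handwheel '[{"tx":0,"ty":0,"tz":-0.5,"wx":0,"wy":0,"wz":0,"claw":1},{"tx":0,"ty":0,"tz":-0.9,"wx":0,"wy":0,"wz":0,"claw":1},{"tx":0,"ty":0,"tz":-0.9,"wx":0,"wy":0,"wz":0,"claw":1},{"tx":0,"ty":0,"tz":-0.9,"wx":0,"wy":0,"wz":0,"claw":1},{"tx":0.5,"ty":-0.02,"tz":0,"wx":0,"wy":0,"wz":0,"claw":1},{"tx":0.87,"ty":-0.02,"tz":0,"wx":0,"wy":0,"wz":0,"claw":1},{"tx":0.87,"ty":-0.02,"tz":0,"wx":0,"wy":0,"wz":0,"claw":1},{"tx":0.87,"ty":-0.02,"tz":0,"wx":0,"wy":0,"wz":0,"claw":1},{"tx":0.87,"ty":-0.02,"tz":0,"wx":0,"wy":0,"wz":0,"claw":1},{"tx":0.87,"ty":-0.02,"tz":0,"wx":0,"wy":0,"wz":0,"claw":1}]'
python3 -m handwheel '[{"tx":0.87,"ty":-0.02,"tz":0,"wx":0,"wy":0,"wz":0,"claw":1},{"tx":0.87,"ty":-0.02,"tz":0,"wx":0,"wy":0,"wz":0,"claw":1},{"tx":0.87,"ty":-0.02,"tz":0,"wx":0,"wy":0,"wz":0,"claw":1},{"tx":0.87,"ty":-0.02,"tz":0,"wx":0,"wy":0,"wz":0,"claw":1},{"tx":0.87,"ty":-0.02,"tz":0,"wx":0,"wy":0,"wz":0,"claw":1},{"tx":0.87,"ty":-0.02,"tz":0,"wx":0,"wy":0,"wz":0,"claw":1},{"tx":0.87,"ty":-0.02,"tz":0,"wx":0,"wy":0,"wz":0,"claw":1},{"tx":0.87,"ty":-0.02,"tz":0,"wx":0,"wy":0,"wz":0,"claw":1},{"tx":0.87,"ty":-0.02,"tz":0,"wx":0,"wy":0,"wz":0,"claw":1},{"tx":0.87,"ty":-0.02,"tz":0,"wx":0,"wy":0,"wz":0,"claw":1}]'
python3 -m handwheel '[{"tx":0.5,"ty":0,"tz":0,"wx":0,"wy":0,"wz":0,"claw":1},{"tx":0,"ty":0,"tz":0,"wx":0,"wy":0,"wz":0,"claw":1},{"tx":0,"ty":0,"tz":0,"wx":0,"wy":0,"wz":0,"claw":1},{"tx":0,"ty":0,"tz":0,"wx":0,"wy":0,"wz":0,"claw":1},{"tx":0,"ty":0,"tz":0,"wx":0,"wy":0,"wz":0,"claw":1},{"tx":0,"ty":0,"tz":0,"wx":0,"wy":0,"wz":0,"claw":1},{"tx":0,"ty":0,"tz":0,"wx":0,"wy":0,"wz":0,"claw":1},{"tx":0,"ty":0,"tz":0,"wx":0,"wy":0,"wz":0,"claw":1},{"tx":0,"ty":0,"tz":0,"wx":0,"wy":0,"wz":0,"claw":1},{"tx":0,"ty":0,"tz":0,"wx":0,"wy":0,"wz":0,"claw":1}]'
python3 - <<'E'
from h import *
go(.6272,-.0321,.0788,-1.3)
E
```

```text
clock: 38.95
position: [0.5603, 0.1863, 0.1572]
orientation: [3.141, -0.0, -1.298]
force: [0.2, 0.8, -4.2]
opening: 0.0588
clock: 39.78
position: [0.6234, -0.0218, 0.1571]
orientation: [3.14, 0.0, -1.298]
force: [-0.5, 0.2, -5.2]
opening: 0.059
clock: 40.62
position: [0.6273, -0.032, 0.1576]
orientation: [3.142, 0.0, -1.298]
force: [0.1, -0.2, -4.2]
opening: 0.0592
shift [3.00e-03 5.00e-03 3.15e+00] turn [0.     0.     0.0013] at [ 0.6273 -0.032   0.1576] [ 3.1416  0.     -1.2979]
```

```bash
python3 -m handwheel '[{"tx":0,"ty":0,"tz":0.6,"wx":0,"wy":0,"wz":0.001,"claw":1},{"tx":0,"ty":0,"tz":0.9,"wx":0,"wy":0,"wz":0,"claw":1},{"tx":0,"ty":0,"tz":0.8,"wx":0,"wy":0,"wz":0,"claw":1},{"tx":0,"ty":0,"tz":0.5,"wx":0,"wy":0,"wz":0,"claw":1},{"tx":0,"ty":0,"tz":0.2,"wx":0,"wy":0,"wz":0,"claw":1},{"tx":0,"ty":0,"tz":0.1,"wx":0,"wy":0,"wz":0,"claw":1},{"tx":0,"ty":0,"tz":0.04,"wx":0,"wy":0,"wz":0,"claw":1},{"tx":0,"ty":0,"tz":0,"wx":0,"wy":0,"wz":0,"claw":1},{"tx":0,"ty":0,"tz":0,"wx":0,"wy":0,"wz":0,"claw":1},{"tx":0,"ty":0,"tz":0,"wx":0,"wy":0,"wz":0,"claw":1}]'
python3 -m handwheel '[{"tx":0,"ty":0,"tz":0,"wx":0,"wy":0,"wz":0,"claw":-1},{"tx":0,"ty":0,"tz":0,"wx":0,"wy":0,"wz":0,"claw":-1},{"tx":0,"ty":0,"tz":0,"wx":0,"wy":0,"wz":0,"claw":-1},{"tx":0,"ty":0,"tz":0,"wx":0,"wy":0,"wz":0,"claw":-1},{"tx":0,"ty":0,"tz":0,"wx":0,"wy":0,"wz":0,"claw":-1},{"tx":0,"ty":0,"tz":0,"wx":0,"wy":0,"wz":0,"claw":-1},{"tx":0,"ty":0,"tz":0,"wx":0,"wy":0,"wz":0,"claw":-1},{"tx":0,"ty":0,"tz":0,"wx":0,"wy":0,"wz":0,"claw":-1},{"tx":0,"ty":0,"tz":0,"wx":0,"wy":0,"wz":0,"claw":-1},{"tx":0,"ty":0,"tz":0,"wx":0,"wy":0,"wz":0,"claw":-1}]'
python3 - <<'E'
from h import *
go(.4419,.2854,.185,-1.399)
E
```

```text
clock: 41.45
position: [0.6279, -0.0322, 0.0799]
orientation: [-3.14, -0.0, -1.3]
force: [-1.0, -0.6, -4.1]
opening: 0.0588
clock: 42.28
position: [0.6273, -0.0322, 0.079]
orientation: [3.142, 0.0, -1.3]
force: [0.1, -0.2, 0.5]
opening: 0.0854
shift [-14.224   3.745  -4.239] turn [0.     0.     0.0632] at [ 0.6273 -0.0322  0.079 ] [ 3.1415  0.     -1.2997]
```

```bash
python3 -m handwheel '[{"tx":0,"ty":0,"tz":-0.6,"wx":0,"wy":0,"wz":0,"claw":-1},{"tx":0,"ty":0,"tz":-0.9,"wx":0,"wy":0,"wz":0,"claw":-1},{"tx":0,"ty":0,"tz":-0.9,"wx":0,"wy":0,"wz":0,"claw":-1},{"tx":0,"ty":0,"tz":-0.9,"wx":0,"wy":0,"wz":0,"claw":-1},{"tx":0,"ty":0,"tz":-0.9,"wx":0,"wy":0,"wz":0,"claw":-1},{"tx":-0.95,"ty":0.25,"tz":0,"wx":0,"wy":0,"wz":0,"claw":-1},{"tx":-0.95,"ty":0.25,"tz":0,"wx":0,"wy":0,"wz":0,"claw":-1},{"tx":-0.95,"ty":0.25,"tz":0,"wx":0,"wy":0,"wz":0,"claw":-1},{"tx":-0.95,"ty":0.25,"tz":0,"wx":0,"wy":0,"wz":0,"claw":-1},{"tx":-0.95,"ty":0.25,"tz":0,"wx":0,"wy":0,"wz":0,"claw":-1}]'
python3 -m handwheel '[{"tx":-0.95,"ty":0.25,"tz":0,"wx":0,"wy":0,"wz":0,"claw":-1},{"tx":-0.95,"ty":0.25,"tz":0,"wx":0,"wy":0,"wz":0,"claw":-1},{"tx":-0.95,"ty":0.25,"tz":0,"wx":0,"wy":0,"wz":0,"claw":-1},{"tx":-0.95,"ty":0.25,"tz":0,"wx":0,"wy":0,"wz":0,"claw":-1},{"tx":-0.95,"ty":0.25,"tz":0,"wx":0,"wy":0,"wz":0,"claw":-1},{"tx":-0.95,"ty":0.25,"tz":0,"wx":0,"wy":0,"wz":0,"claw":-1},{"tx":-0.95,"ty":0.25,"tz":0,"wx":0,"wy":0,"wz":0,"claw":-1},{"tx":-0.95,"ty":0.25,"tz":0,"wx":0,"wy":0,"wz":0,"claw":-1},{"tx":-0.95,"ty":0.25,"tz":0,"wx":0,"wy":0,"wz":0,"claw":-1},{"tx":-0.92,"ty":0.25,"tz":0,"wx":0,"wy":0,"wz":0,"claw":-1}]'
python3 -m handwheel '[{"tx":0,"ty":0,"tz":0,"wx":0,"wy":0,"wz":0.063,"claw":-1},{"tx":0,"ty":0,"tz":0,"wx":0,"wy":0,"wz":0,"claw":-1},{"tx":0,"ty":0,"tz":0,"wx":0,"wy":0,"wz":0,"claw":-1},{"tx":0,"ty":0,"tz":0,"wx":0,"wy":0,"wz":0,"claw":-1},{"tx":0,"ty":0,"tz":0,"wx":0,"wy":0,"wz":0,"claw":-1},{"tx":0,"ty":0,"tz":0,"wx":0,"wy":0,"wz":0,"claw":-1},{"tx":0,"ty":0,"tz":0,"wx":0,"wy":0,"wz":0,"claw":-1},{"tx":0,"ty":0,"tz":0,"wx":0,"wy":0,"wz":0,"claw":-1},{"tx":0,"ty":0,"tz":0,"wx":0,"wy":0,"wz":0,"claw":-1},{"tx":0,"ty":0,"tz":0,"wx":0,"wy":0,"wz":0,"claw":-1}]'
python3 - <<'E'
from h import *
go(.4417,.2853,.081,-1.399)
E
```

```text
clock: 43.12
position: [0.5648, 0.0747, 0.1842]
orientation: [-3.141, -0.0, -1.3]
force: [-0.2, 0.7, 0.3]
opening: 0.0853
clock: 43.95
position: [0.4411, 0.2863, 0.1842]
orientation: [-3.141, 0.0, -1.3]
force: [0.2, 0.4, -0.4]
opening: 0.0856
clock: 44.78
position: [0.4419, 0.2852, 0.184]
orientation: [-3.142, 0.0, -1.399]
force: [0.1, -0.1, 0.3]
opening: 0.0855
shift [-0.007  0.006  4.122] turn [-0.      0.      0.0003] at [0.4419 0.2852 0.184 ] [-3.1416  0.     -1.3986]
```

```bash
python3 -m handwheel '[{"tx":0,"ty":0,"tz":0.9,"wx":0,"wy":0,"wz":0,"claw":-1},{"tx":0,"ty":0,"tz":0.9,"wx":0,"wy":0,"wz":0,"claw":-1},{"tx":0,"ty":0,"tz":0.9,"wx":0,"wy":0,"wz":0,"claw":-1},{"tx":0,"ty":0,"tz":0.9,"wx":0,"wy":0,"wz":0,"claw":-1},{"tx":0,"ty":0,"tz":0.4,"wx":0,"wy":0,"wz":0,"claw":-1},{"tx":0,"ty":0,"tz":0.13,"wx":0,"wy":0,"wz":0,"claw":-1},{"tx":0,"ty":0,"tz":0,"wx":0,"wy":0,"wz":0,"claw":-1},{"tx":0,"ty":0,"tz":0,"wx":0,"wy":0,"wz":0,"claw":-1},{"tx":0,"ty":0,"tz":0,"wx":0,"wy":0,"wz":0,"claw":-1},{"tx":0,"ty":0,"tz":0,"wx":0,"wy":0,"wz":0,"claw":-1}]'
python3 -m handwheel '[{"tx":0,"ty":0,"tz":0,"wx":0,"wy":0,"wz":0,"claw":1},{"tx":0,"ty":0,"tz":0,"wx":0,"wy":0,"wz":0,"claw":1},{"tx":0,"ty":0,"tz":0,"wx":0,"wy":0,"wz":0,"claw":1},{"tx":0,"ty":0,"tz":0,"wx":0,"wy":0,"wz":0,"claw":1},{"tx":0,"ty":0,"tz":0,"wx":0,"wy":0,"wz":0,"claw":1},{"tx":0,"ty":0,"tz":0,"wx":0,"wy":0,"wz":0,"claw":1},{"tx":0,"ty":0,"tz":0,"wx":0,"wy":0,"wz":0,"claw":1},{"tx":0,"ty":0,"tz":0,"wx":0,"wy":0,"wz":0,"claw":1},{"tx":0,"ty":0,"tz":0,"wx":0,"wy":0,"wz":0,"claw":1},{"tx":0,"ty":0,"tz":0,"wx":0,"wy":0,"wz":0,"claw":1}]' 50
python3 - <<'E'
from h import *
go(.5562,.0119,.161,-1.399)
E
```

```text
clock: 45.62
position: [0.4424, 0.2856, 0.0819]
orientation: [-3.14, 0.001, -1.399]
force: [0.2, 0.5, 0.4]
opening: 0.0853
clock: 46.45
position: [0.442, 0.2854, 0.0812]
orientation: [-3.141, 0.0, -1.399]
force: [-1.9, -0.8, 7.7]
opening: 0.0497
shift [11.561 -2.627 -3.191] turn [-0.0004  0.0001  0.0002] at [0.442  0.2854 0.0812] [-3.1410e+00  2.0000e-04 -1.3986e+00]
```

```bash
python3 -m handwheel '[{"tx":0,"ty":0,"tz":-0.5,"wx":0,"wy":0,"wz":0,"claw":1},{"tx":0,"ty":0,"tz":-0.9,"wx":0,"wy":0,"wz":0,"claw":1},{"tx":0,"ty":0,"tz":-0.9,"wx":0,"wy":0,"wz":0,"claw":1},{"tx":0,"ty":0,"tz":-0.9,"wx":0,"wy":0,"wz":0,"claw":1},{"tx":0.5,"ty":-0.11,"tz":0,"wx":0,"wy":0,"wz":0,"claw":1},{"tx":0.88,"ty":-0.2,"tz":0,"wx":0,"wy":0,"wz":0,"claw":1},{"tx":0.88,"ty":-0.2,"tz":0,"wx":0,"wy":0,"wz":0,"claw":1},{"tx":0.88,"ty":-0.2,"tz":0,"wx":0,"wy":0,"wz":0,"claw":1},{"tx":0.88,"ty":-0.2,"tz":0,"wx":0,"wy":0,"wz":0,"claw":1},{"tx":0.88,"ty":-0.2,"tz":0,"wx":0,"wy":0,"wz":0,"claw":1}]'
python3 -m handwheel '[{"tx":0.88,"ty":-0.2,"tz":0,"wx":0,"wy":0,"wz":0,"claw":1},{"tx":0.88,"ty":-0.2,"tz":0,"wx":0,"wy":0,"wz":0,"claw":1},{"tx":0.88,"ty":-0.2,"tz":0,"wx":0,"wy":0,"wz":0,"claw":1},{"tx":0.88,"ty":-0.2,"tz":0,"wx":0,"wy":0,"wz":0,"claw":1},{"tx":0.88,"ty":-0.2,"tz":0,"wx":0,"wy":0,"wz":0,"claw":1},{"tx":0.88,"ty":-0.2,"tz":0,"wx":0,"wy":0,"wz":0,"claw":1},{"tx":0.88,"ty":-0.2,"tz":0,"wx":0,"wy":0,"wz":0,"claw":1},{"tx":0.5,"ty":-0.11,"tz":0,"wx":0,"wy":0,"wz":0,"claw":1},{"tx":0,"ty":0,"tz":0,"wx":0,"wy":0,"wz":0,"claw":1},{"tx":0,"ty":0,"tz":0,"wx":0,"wy":0,"wz":0,"claw":1}]'
python3 -m handwheel '[{"tx":0,"ty":0,"tz":0,"wx":0,"wy":0,"wz":0,"claw":1},{"tx":0,"ty":0,"tz":0,"wx":0,"wy":0,"wz":0,"claw":1},{"tx":0,"ty":0,"tz":0,"wx":0,"wy":0,"wz":0,"claw":1},{"tx":0,"ty":0,"tz":0,"wx":0,"wy":0,"wz":0,"claw":1},{"tx":0,"ty":0,"tz":0,"wx":0,"wy":0,"wz":0,"claw":1},{"tx":0,"ty":0,"tz":0,"wx":0,"wy":0,"wz":0,"claw":1},{"tx":0,"ty":0,"tz":0,"wx":0,"wy":0,"wz":0,"claw":1},{"tx":0,"ty":0,"tz":0,"wx":0,"wy":0,"wz":0,"claw":1},{"tx":0,"ty":0,"tz":0,"wx":0,"wy":0,"wz":0,"claw":1},{"tx":0,"ty":0,"tz":0,"wx":0,"wy":0,"wz":0,"claw":1}]'
python3 - <<'E'
from h import *
go(.556,.0118,.0817,-1.399)
E
```

```text
clock: 47.28
position: [0.4899, 0.1676, 0.1598]
orientation: [3.14, -0.0, -1.399]
force: [-0.3, -0.3, -2.9]
opening: 0.049
clock: 48.12
position: [0.5553, 0.011, 0.16]
orientation: [3.14, 0.0, -1.4]
force: [0.9, 0.4, -3.0]
opening: 0.0496
clock: 48.95
position: [0.5558, 0.0117, 0.1608]
orientation: [3.142, -0.0, -1.399]
force: [-0.2, -0.2, -2.7]
opening: 0.0492
shift [-3.000e-03 -7.000e-03  3.163e+00] turn [ 0.     -0.      0.0002] at [0.5558 0.0117 0.1608] [ 3.1416 -0.     -1.3987]
```

```bash
python3 -m handwheel '[{"tx":0,"ty":0,"tz":0.6,"wx":0,"wy":0,"wz":0,"claw":1},{"tx":0,"ty":0,"tz":0.9,"wx":0,"wy":0,"wz":0,"claw":1},{"tx":0,"ty":0,"tz":0.8,"wx":0,"wy":0,"wz":0,"claw":1},{"tx":0,"ty":0,"tz":0.5,"wx":0,"wy":0,"wz":0,"claw":1},{"tx":0,"ty":0,"tz":0.2,"wx":0,"wy":0,"wz":0,"claw":1},{"tx":0,"ty":0,"tz":0.1,"wx":0,"wy":0,"wz":0,"claw":1},{"tx":0,"ty":0,"tz":0.06,"wx":0,"wy":0,"wz":0,"claw":1},{"tx":0,"ty":0,"tz":0,"wx":0,"wy":0,"wz":0,"claw":1},{"tx":0,"ty":0,"tz":0,"wx":0,"wy":0,"wz":0,"claw":1},{"tx":0,"ty":0,"tz":0,"wx":0,"wy":0,"wz":0,"claw":1}]'
python3 -m handwheel '[{"tx":0,"ty":0,"tz":0,"wx":0,"wy":0,"wz":0,"claw":-1},{"tx":0,"ty":0,"tz":0,"wx":0,"wy":0,"wz":0,"claw":-1},{"tx":0,"ty":0,"tz":0,"wx":0,"wy":0,"wz":0,"claw":-1},{"tx":0,"ty":0,"tz":0,"wx":0,"wy":0,"wz":0,"claw":-1},{"tx":0,"ty":0,"tz":0,"wx":0,"wy":0,"wz":0,"claw":-1},{"tx":0,"ty":0,"tz":0,"wx":0,"wy":0,"wz":0,"claw":-1},{"tx":0,"ty":0,"tz":0,"wx":0,"wy":0,"wz":0,"claw":-1},{"tx":0,"ty":0,"tz":0,"wx":0,"wy":0,"wz":0,"claw":-1},{"tx":0,"ty":0,"tz":0,"wx":0,"wy":0,"wz":0,"claw":-1},{"tx":0,"ty":0,"tz":0,"wx":0,"wy":0,"wz":0,"claw":-1}]'
python3 - <<'E'
from h import *
go(.6079,.3223,.1915,-1.306)
E
```

```text
clock: 49.78
position: [0.5564, 0.0117, 0.0826]
orientation: [-3.14, -0.0, -1.399]
force: [-0.3, -0.6, -2.6]
opening: 0.0492
clock: 50.62
position: [0.5558, 0.0117, 0.0818]
orientation: [3.141, 0.0, -1.399]
force: [-0.3, 0.2, -0.7]
opening: 0.0856
shift [-11.882  -4.18   -4.39 ] turn [ 0.0001  0.     -0.059 ] at [0.5558 0.0117 0.0818] [ 3.1415  0.     -1.3987]
```

```bash
python3 -m handwheel '[{"tx":0,"ty":0,"tz":-0.6,"wx":0,"wy":0,"wz":0,"claw":-1},{"tx":0,"ty":0,"tz":-0.95,"wx":0,"wy":0,"wz":0,"claw":-1},{"tx":0,"ty":0,"tz":-0.95,"wx":0,"wy":0,"wz":0,"claw":-1},{"tx":0,"ty":0,"tz":-0.95,"wx":0,"wy":0,"wz":0,"claw":-1},{"tx":0,"ty":0,"tz":-0.95,"wx":0,"wy":0,"wz":0,"claw":-1},{"tx":-0.91,"ty":-0.32,"tz":0,"wx":0,"wy":0,"wz":0,"claw":-1},{"tx":-0.91,"ty":-0.32,"tz":0,"wx":0,"wy":0,"wz":0,"claw":-1},{"tx":-0.91,"ty":-0.32,"tz":0,"wx":0,"wy":0,"wz":0,"claw":-1},{"tx":-0.91,"ty":-0.32,"tz":0,"wx":0,"wy":0,"wz":0,"claw":-1},{"tx":-0.91,"ty":-0.32,"tz":0,"wx":0,"wy":0,"wz":0,"claw":-1}]'
python3 -m handwheel '[{"tx":-0.91,"ty":-0.32,"tz":0,"wx":0,"wy":0,"wz":0,"claw":-1},{"tx":-0.91,"ty":-0.32,"tz":0,"wx":0,"wy":0,"wz":0,"claw":-1},{"tx":-0.91,"ty":-0.32,"tz":0,"wx":0,"wy":0,"wz":0,"claw":-1},{"tx":-0.91,"ty":-0.32,"tz":0,"wx":0,"wy":0,"wz":0,"claw":-1},{"tx":-0.91,"ty":-0.32,"tz":0,"wx":0,"wy":0,"wz":0,"claw":-1},{"tx":-0.91,"ty":-0.32,"tz":0,"wx":0,"wy":0,"wz":0,"claw":-1},{"tx":-0.91,"ty":-0.32,"tz":0,"wx":0,"wy":0,"wz":0,"claw":-1},{"tx":-0.95,"ty":-0.34,"tz":0,"wx":0,"wy":0,"wz":0,"claw":-1},{"tx":0,"ty":0,"tz":0,"wx":0,"wy":0,"wz":-0.059,"claw":-1},{"tx":0,"ty":0,"tz":0,"wx":0,"wy":0,"wz":0,"claw":-1}]'
python3 -m handwheel '[{"tx":0,"ty":0,"tz":0,"wx":0,"wy":0,"wz":0,"claw":-1},{"tx":0,"ty":0,"tz":0,"wx":0,"wy":0,"wz":0,"claw":-1},{"tx":0,"ty":0,"tz":0,"wx":0,"wy":0,"wz":0,"claw":-1},{"tx":0,"ty":0,"tz":0,"wx":0,"wy":0,"wz":0,"claw":-1},{"tx":0,"ty":0,"tz":0,"wx":0,"wy":0,"wz":0,"claw":-1},{"tx":0,"ty":0,"tz":0,"wx":0,"wy":0,"wz":0,"claw":-1},{"tx":0,"ty":0,"tz":0,"wx":0,"wy":0,"wz":0,"claw":-1},{"tx":0,"ty":0,"tz":0,"wx":0,"wy":0,"wz":0,"claw":-1},{"tx":0,"ty":0,"tz":0,"wx":0,"wy":0,"wz":0,"claw":-1},{"tx":0,"ty":0,"tz":0,"wx":0,"wy":0,"wz":0,"claw":-1}]'
python3 - <<'E'
from h import *
go(.6079,.3223,.086,-1.306)
E
```

```text
clock: 51.45
position: [0.5758, 0.1318, 0.1919]
orientation: [-3.142, 0.0, -1.399]
force: [-0.8, -0.7, 0.5]
opening: 0.085
clock: 52.28
position: [0.6077, 0.3233, 0.1913]
orientation: [3.141, -0.0, -1.3]
force: [0.4, -0.0, 1.4]
opening: 0.0857
clock: 53.12
position: [0.608, 0.322, 0.1918]
orientation: [-3.142, 0.0, -1.306]
force: [-0.4, -0.3, 0.2]
opening: 0.0853
shift [-1.200e-02  1.000e-03  4.232e+00] turn [-0.  0. -0.] at [0.608  0.322  0.1918] [-3.1415  0.     -1.306 ]
```

```bash
python3 -m handwheel '[{"tx":0,"ty":0,"tz":0.9,"wx":0,"wy":0,"wz":0,"claw":-1},{"tx":0,"ty":0,"tz":0.9,"wx":0,"wy":0,"wz":0,"claw":-1},{"tx":0,"ty":0,"tz":0.9,"wx":0,"wy":0,"wz":0,"claw":-1},{"tx":0,"ty":0,"tz":0.9,"wx":0,"wy":0,"wz":0,"claw":-1},{"tx":0,"ty":0,"tz":0.5,"wx":0,"wy":0,"wz":0,"claw":-1},{"tx":0,"ty":0,"tz":0.14,"wx":0,"wy":0,"wz":0,"claw":-1},{"tx":0,"ty":0,"tz":0,"wx":0,"wy":0,"wz":0,"claw":-1},{"tx":0,"ty":0,"tz":0,"wx":0,"wy":0,"wz":0,"claw":-1},{"tx":0,"ty":0,"tz":0,"wx":0,"wy":0,"wz":0,"claw":-1},{"tx":0,"ty":0,"tz":0,"wx":0,"wy":0,"wz":0,"claw":-1}]'
python3 -m handwheel '[{"tx":0,"ty":0,"tz":0,"wx":0,"wy":0,"wz":0,"claw":1},{"tx":0,"ty":0,"tz":0,"wx":0,"wy":0,"wz":0,"claw":1},{"tx":0,"ty":0,"tz":0,"wx":0,"wy":0,"wz":0,"claw":1},{"tx":0,"ty":0,"tz":0,"wx":0,"wy":0,"wz":0,"claw":1},{"tx":0,"ty":0,"tz":0,"wx":0,"wy":0,"wz":0,"claw":1},{"tx":0,"ty":0,"tz":0,"wx":0,"wy":0,"wz":0,"claw":1},{"tx":0,"ty":0,"tz":0,"wx":0,"wy":0,"wz":0,"claw":1},{"tx":0,"ty":0,"tz":0,"wx":0,"wy":0,"wz":0,"claw":1},{"tx":0,"ty":0,"tz":0,"wx":0,"wy":0,"wz":0,"claw":1},{"tx":0,"ty":0,"tz":0,"wx":0,"wy":0,"wz":0,"claw":1}]' 50
python3 - <<'E'
from h import *
go(.5931,.0893,.166,-1.306)
E
```

```text
clock: 53.95
position: [0.6087, 0.3224, 0.0872]
orientation: [-3.14, 0.0, -1.306]
force: [-0.1, -0.4, 0.6]
opening: 0.0856
clock: 54.78
position: [0.6083, 0.3222, 0.0865]
orientation: [-3.141, 0.0, -1.306]
force: [-1.5, 0.7, 5.9]
opening: 0.0521
shift [ 8.832  3.021 -3.186] turn [-0.0005  0.0001  0.    ] at [0.6083 0.3222 0.0865] [-3.1408e+00  2.0000e-04 -1.3060e+00]
```

```bash
python3 -m handwheel '[{"tx":0,"ty":0,"tz":-0.5,"wx":0,"wy":0,"wz":0,"claw":1},{"tx":0,"ty":0,"tz":-0.9,"wx":0,"wy":0,"wz":0,"claw":1},{"tx":0,"ty":0,"tz":-0.9,"wx":0,"wy":0,"wz":0,"claw":1},{"tx":0,"ty":0,"tz":-0.9,"wx":0,"wy":0,"wz":0,"claw":1},{"tx":0.5,"ty":0.17,"tz":0,"wx":0,"wy":0,"wz":0,"claw":1},{"tx":0.87,"ty":0.3,"tz":0,"wx":0,"wy":0,"wz":0,"claw":1},{"tx":0.87,"ty":0.3,"tz":0,"wx":0,"wy":0,"wz":0,"claw":1},{"tx":0.87,"ty":0.3,"tz":0,"wx":0,"wy":0,"wz":0,"claw":1},{"tx":0.87,"ty":0.3,"tz":0,"wx":0,"wy":0,"wz":0,"claw":1},{"tx":0.87,"ty":0.3,"tz":0,"wx":0,"wy":0,"wz":0,"claw":1}]'
python3 -m handwheel '[{"tx":0.87,"ty":0.3,"tz":0,"wx":0,"wy":0,"wz":0,"claw":1},{"tx":0.87,"ty":0.3,"tz":0,"wx":0,"wy":0,"wz":0,"claw":1},{"tx":0.87,"ty":0.3,"tz":0,"wx":0,"wy":0,"wz":0,"claw":1},{"tx":0.87,"ty":0.3,"tz":0,"wx":0,"wy":0,"wz":0,"claw":1},{"tx":0.5,"ty":0.15,"tz":0,"wx":0,"wy":0,"wz":0,"claw":1},{"tx":0,"ty":0,"tz":0,"wx":0,"wy":0,"wz":0,"claw":1},{"tx":0,"ty":0,"tz":0,"wx":0,"wy":0,"wz":0,"claw":1},{"tx":0,"ty":0,"tz":0,"wx":0,"wy":0,"wz":0,"claw":1},{"tx":0,"ty":0,"tz":0,"wx":0,"wy":0,"wz":0,"claw":1},{"tx":0,"ty":0,"tz":0,"wx":0,"wy":0,"wz":0,"claw":1}]'
python3 - <<'E'
from h import *
go(.5929,.0893,.087,-1.306)
E
```

```text
clock: 55.62
position: [0.5986, 0.1924, 0.1656]
orientation: [3.141, -0.0, -1.306]
force: [1.2, 0.3, -3.8]
opening: 0.0518
clock: 56.45
position: [0.5929, 0.09, 0.1658]
orientation: [3.142, 0.0, -1.305]
force: [-0.6, 0.7, -2.6]
opening: 0.0515
shift [0.027 0.005 3.15 ] turn [0.     0.0001 0.0006] at [0.5929 0.09   0.1658] [ 3.1416e+00  1.0000e-04 -1.3050e+00]
```

Now lowering the can, releasing it, rising clear and moving aside so the camera can see.

```bash
python3 -m handwheel '[{"tx":0.02,"ty":0,"tz":0.6,"wx":0,"wy":0,"wz":0,"claw":1},{"tx":0,"ty":0,"tz":0.9,"wx":0,"wy":0,"wz":0,"claw":1},{"tx":0,"ty":0,"tz":0.8,"wx":0,"wy":0,"wz":0,"claw":1},{"tx":0,"ty":0,"tz":0.5,"wx":0,"wy":0,"wz":0,"claw":1},{"tx":0,"ty":0,"tz":0.2,"wx":0,"wy":0,"wz":0,"claw":1},{"tx":0,"ty":0,"tz":0.1,"wx":0,"wy":0,"wz":0,"claw":1},{"tx":0,"ty":0,"tz":0.06,"wx":0,"wy":0,"wz":0,"claw":1},{"tx":0,"ty":0,"tz":0,"wx":0,"wy":0,"wz":0,"claw":1},{"tx":0,"ty":0,"tz":0,"wx":0,"wy":0,"wz":0,"claw":1},{"tx":0,"ty":0,"tz":0,"wx":0,"wy":0,"wz":0,"claw":1}]'
python3 -m handwheel '[{"tx":0,"ty":0,"tz":0,"wx":0,"wy":0,"wz":0,"claw":-1},{"tx":0,"ty":0,"tz":0,"wx":0,"wy":0,"wz":0,"claw":-1},{"tx":0,"ty":0,"tz":0,"wx":0,"wy":0,"wz":0,"claw":-1},{"tx":0,"ty":0,"tz":0,"wx":0,"wy":0,"wz":0,"claw":-1},{"tx":0,"ty":0,"tz":0,"wx":0,"wy":0,"wz":0,"claw":-1},{"tx":0,"ty":0,"tz":0,"wx":0,"wy":0,"wz":0,"claw":-1},{"tx":0,"ty":0,"tz":0,"wx":0,"wy":0,"wz":0,"claw":-1},{"tx":0,"ty":0,"tz":0,"wx":0,"wy":0,"wz":0,"claw":-1},{"tx":0,"ty":0,"tz":-0.4,"wx":0,"wy":0,"wz":0,"claw":-1},{"tx":0,"ty":0,"tz":-0.8,"wx":0,"wy":0,"wz":0,"claw":-1}]'
python3 -m handwheel '[{"tx":0,"ty":0,"tz":-0.95,"wx":0,"wy":0,"wz":0,"claw":-1},{"tx":0,"ty":0,"tz":-0.95,"wx":0,"wy":0,"wz":0,"claw":-1},{"tx":0,"ty":0,"tz":-0.95,"wx":0,"wy":0,"wz":0,"claw":-1},{"tx":0,"ty":0,"tz":-0.95,"wx":0,"wy":0,"wz":0,"claw":-1},{"tx":-0.95,"ty":0,"tz":0,"wx":0,"wy":0,"wz":0,"claw":-1},{"tx":-0.95,"ty":0,"tz":0,"wx":0,"wy":0,"wz":0,"claw":-1},{"tx":-0.95,"ty":0,"tz":0,"wx":0,"wy":0,"wz":0,"claw":-1},{"tx":-0.95,"ty":0,"tz":0,"wx":0,"wy":0,"wz":0,"claw":-1},{"tx":-0.95,"ty":0,"tz":0,"wx":0,"wy":0,"wz":0,"claw":-1},{"tx":-0.95,"ty":0,"tz":0,"wx":0,"wy":0,"wz":0,"claw":-1}]'
python3 -m handwheel '[{"tx":-0.95,"ty":0,"tz":0,"wx":0,"wy":0,"wz":0,"claw":-1},{"tx":-0.95,"ty":0,"tz":0,"wx":0,"wy":0,"wz":0,"claw":-1},{"tx":-0.95,"ty":0,"tz":0,"wx":0,"wy":0,"wz":0,"claw":-1},{"tx":-0.95,"ty":0,"tz":0,"wx":0,"wy":0,"wz":0,"claw":-1},{"tx":-0.95,"ty":0,"tz":0,"wx":0,"wy":0,"wz":0,"claw":-1},{"tx":-0.95,"ty":0,"tz":0,"wx":0,"wy":0,"wz":0,"claw":-1},{"tx":0,"ty":0,"tz":0,"wx":0,"wy":0,"wz":0,"claw":-1},{"tx":0,"ty":0,"tz":0,"wx":0,"wy":0,"wz":0,"claw":-1},{"tx":0,"ty":0,"tz":0,"wx":0,"wy":0,"wz":0,"claw":-1},{"tx":0,"ty":0,"tz":0,"wx":0,"wy":0,"wz":0,"claw":-1}]'
python3 - <<'E'
from h import *
c=camera("top"); a=np.mean([camera("top")["color"].astype(float) for _ in range(8)],0); c["color"]=a.round().astype(np.uint8)
crop(c,190,130,315,235,6,"pics/tote3.png"); crop(c,365,148,440,268,5,"pics/pl4.png")
E
```

```text
clock: 57.28
position: [0.5935, 0.0888, 0.0876]
orientation: [-3.14, -0.0, -1.306]
force: [0.2, 0.6, -3.5]
opening: 0.0514
clock: 58.12
position: [0.5915, 0.0885, 0.1157]
orientation: [3.138, 0.001, -1.306]
force: [-0.5, -0.8, -1.0]
opening: 0.0853
clock: 58.95
position: [0.5553, 0.2273, 0.2127]
orientation: [-3.141, 0.0, -1.306]
force: [1.1, 0.8, 0.1]
opening: 0.0854
clock: 59.78
position: [0.5186, 0.3629, 0.2121]
orientation: [-3.142, -0.0, -1.307]
force: [0.0, 0.2, -0.7]
opening: 0.0856
```

View pics/tote3.png

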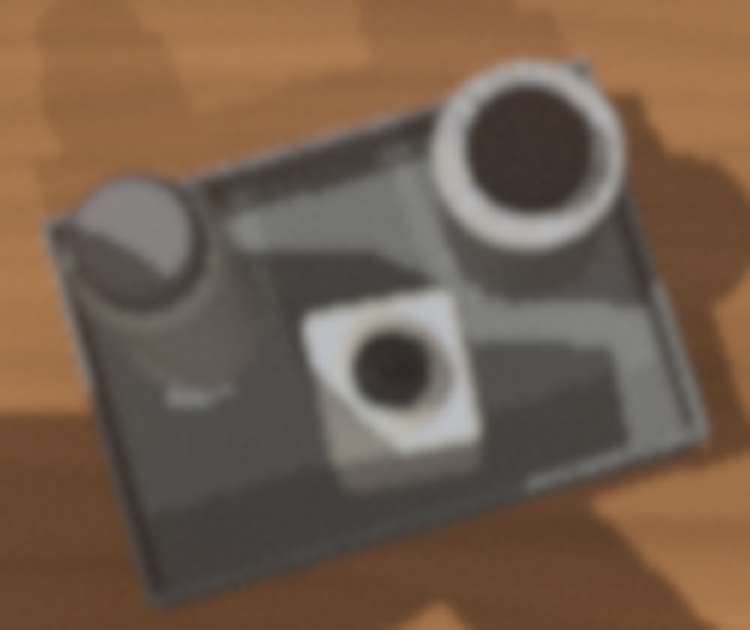

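View pics/pl4.png

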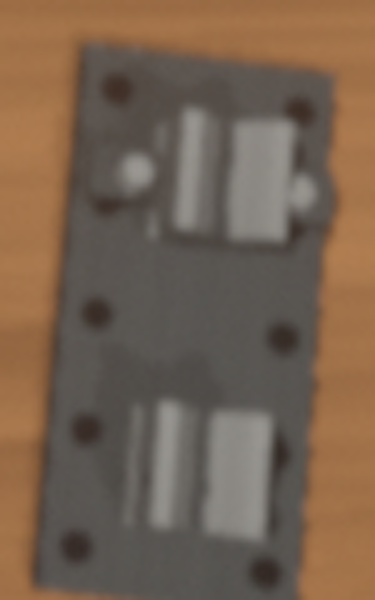

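In the top view the can (133,240), tin (527,155) and bottle (480,440 corner) are back at their earlier pixels. The two blocks are collinear and both still on the plate. One last side check that the containers stand upright.

Run:
```python
from h import *
c=camera("side"); cv2.imwrite("pics/s4.png",cv2.resize(c["color"][:,:,::-1],(800,600),interpolation=cv2.INTER_CUBIC))
```

```text
(no output)
```

View pics/s4.png

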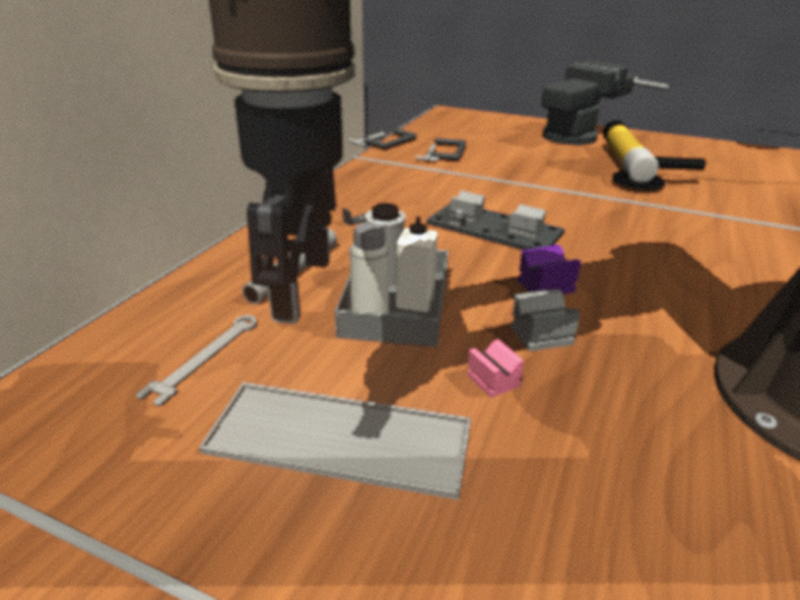

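The can (370,270), tin (385,225) and bottle (416,270) stand upright in the tote, and the V-block is on the bare end of the plate (527,220). The drip tray is empty and the wrench, bracket and look-alikes are where they were; the gripper hides part of the tube. Handing in.

```bash
python3 -c "
from workcell import r
print(r.job_done(), r.sense()['clock'])"
```

```text
the job is handed in; nothing more can be done
the job is handed in; nothing more can be done
```

The job is done and handed in, with the last move ending at about 60 s of the 144 s. I stood the can, bottle and tin on the drip tray and set the V-block, groove up, on the bare end of the plate. Then I put all three containers back in the tote at the poses I had recorded.

**What the last checks showed**
- **Containers:** all three stand upright in the tote, within about 1 mm of where they were by the arm's readings. In the top camera they are back at their old pixels.
- **V-block:** it sits about 120 mm from the clamped block by the gripper's position and about 123 mm by the camera. These disagree by about 3 mm, and the camera calibration is good to about 2 mm.
- **Grooves:** they are in line to about 0.3–1.3 mm sideways, and the two blocks' angles agree within about 0.5°, which is as fine as I could measure.
- **Bystanders:** the wrench, bracket and look-alike blocks have not moved. The gripper hid part of the tube in the final side view, but nothing went near it.
- **Forces:** the highest contact force I read was about 18 N, when the block touched down on the plate. I only read forces at the end of each move.

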